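# Fit two stacking decks on a tilted nutating mixer

### The job

The nutating mixer has stopped with its platform leaning over: fit its two loose decks, so that another load can go on. Lower the deck that carries its own standoffs over the four posts of the platform, then lower the plain deck over the standoffs of the first one, holding each deck by its handle until it is fully home on all four shoulders and only then letting it go. Leave the bottle, tip box and tube rack where they are.

Things in the scene. Friction and masses are not known exactly. Their poses are not given: they have to be found in the camera images.
- platform (a point): Centre of the top face of the mixer's platform: aluminium, 240 x 190 x 4 mm, dark dimpled mat, 140 mm above the bench on a white housing. Fixed, leaning 24 degrees. z: square to the platform; x: along its long side, up the slope, roughly away from the robot. Lower deck home: its handle middle is 75 mm above this point along z, x and z axes in line (or a half turn about z).
- platform_post (a point): Middle of the shoulder of one of the platform's four fixed steel posts, the one at x +92, y +67 mm from platform (the others: +-92, +-67), axes as platform. Post 16 mm in diameter up to the flat shoulder 40 mm above the platform, then a pin 6 mm in diameter with a tapered nose, standing 16 mm above it. A deck is home with its underside on the four shoulders.
- lower_grip (a point): Middle of the lower deck's handle bar. Deck: aluminium 220 x 170 x 4 mm, dark mat, an 11 mm hole and a standoff at each x +-92, y +-67 mm, 0.48 kg, starts flat on the bench. Bar: along x (long side), 100 long, 10 thick across y, 14 tall; middle 31 mm above the top face, 35 above the underside; legs at x +-45. z: up out of the deck. Upper deck home: its handle middle 54 mm above this point along z.
- lower_standoff (a point): Middle of the shoulder of one of the four tubular steel standoffs fixed on the lower deck, the one at x +92, y +67 mm; axes of the deck. 16 mm in diameter, shoulder 50 mm above the deck's top face, then a pin 6 mm in diameter with a tapered nose, 16 mm tall. Its foot is hollow over the deck's hole: a pin from below enters through the plate.
- upper_grip (a point): Middle of the plain upper deck's handle bar. Same plate (220 x 170 x 4 mm, 11 mm holes at x +-92, y +-67 mm), mat and bow handle as the lower deck, but no standoffs; 0.43 kg, starts flat on the bench. This point is 35 mm above its underside; x along the bar and the long side, z up out of the deck. Either way round (half turn about z) fits.
- reagent_bottle: Bystander: amber bottle with a blue cap, 70 mm diameter, 145 mm tall; origin at the centre of its base. Leave it.
- tip_box: Bystander: blue pipette-tip box with a clear lid, 85 x 122 x 70 mm; origin at the centre of its base. Leave it.
- tube_rack: Bystander: red tube rack full of capped tubes, 90 x 200 mm, 114 mm tall; origin at the centre of its base. Leave it.

How it is judged:
On the way, in this order (a step that is already met when the one before it is completed fails the run):
1. the deck with standoffs is home on the platform's four posts (within 4 mm) while still held (x of lower_grip in the frame of platform between -0.004 and 0.004 m and y of lower_grip in the frame of platform between -0.004 and 0.004 m and z of lower_grip in the frame of platform between 0.071 and 0.079 m and angle between the z axis of lower_grip and the z axis of platform, either way round below 0.05 rad and angle between the x axis of lower_grip and the x axis of platform, either way round below 0.08 rad and contact force between the fingers and lower_deck above 0.5 N), for 0.1 s.
2. the plain deck is home on the lower deck's four standoffs (within 4 mm) while still held, the lower deck still home (x of lower_grip in the frame of platform between -0.004 and 0.004 m and y of lower_grip in the frame of platform between -0.004 and 0.004 m and z of lower_grip in the frame of platform between 0.071 and 0.079 m and angle between the z axis of lower_grip and the z axis of platform, either way round below 0.05 rad and angle between the x axis of lower_grip and the x axis of platform, either way round below 0.08 rad and x of upper_grip in the frame of lower_grip between -0.004 and 0.004 m and y of upper_grip in the frame of lower_grip between -0.004 and 0.004 m and z of upper_grip in the frame of lower_grip between 0.05 and 0.058 m and angle between the z axis of upper_grip and the z axis of lower_grip, either way round below 0.05 rad and angle between the x axis of upper_grip and the x axis of lower_grip, either way round below 0.08 rad and contact force between the fingers and upper_deck above 0.5 N), for 0.1 s.
At the end, for the whole second after the job is handed in: The deck with standoffs lies on the four shoulders of the platform and the plain deck on the four shoulders of the first one: each within 4 mm of home in every direction, square to the platform within 0.05 rad and in line within 0.08 rad (either way round), both released and at rest (under 20 mm/s) (x of lower_grip in the frame of platform between -0.004 and 0.004 m and y of lower_grip in the frame of platform between -0.004 and 0.004 m and z of lower_grip in the frame of platform between 0.071 and 0.079 m and angle between the z axis of lower_grip and the z axis of platform, either way round below 0.05 rad and angle between the x axis of lower_grip and the x axis of platform, either way round below 0.08 rad and x of upper_grip in the frame of lower_grip between -0.004 and 0.004 m and y of upper_grip in the frame of lower_grip between -0.004 and 0.004 m and z of upper_grip in the frame of lower_grip between 0.05 and 0.058 m and angle between the z axis of upper_grip and the z axis of lower_grip, either way round below 0.05 rad and angle between the x axis of upper_grip and the x axis of lower_grip, either way round below 0.08 rad and linear speed of each of lower_deck, upper_deck below 0.02 m/s); the robot touches nothing.
It fails at once if the reagent bottle is shifted by more than 20 mm or tipped over (distance of reagent_bottle from where it was at the start of the episode above 0.02 m or angle between reagent_bottle's own z axis and vertical above 0.3 rad).
It fails at once if the tip box is shifted by more than 20 mm or tipped over (distance of tip_box from where it was at the start of the episode above 0.02 m or angle between tip_box's own z axis and vertical above 0.3 rad).
It fails at once if the tube rack is shifted by more than 20 mm or tipped over (distance of tube_rack from where it was at the start of the episode above 0.02 m or angle between tube_rack's own z axis and vertical above 0.3 rad).
It also fails if it takes over 70 s, if anything falls off the work surface, if the arm or the gripper's body presses on something with over 40 N, if the wrist force passes 120 N, or if a joint passes its speed limit or range.

### The arm

A 7-joint arm with a two-finger parallel gripper is mounted at the origin on the work surface. World frame = base frame: x ahead of the robot, y to its left, z up, the work surface at z = 0. Lengths are in m, angles in rad, forces in N, time in s.
With the tool pointing down it reaches from about 0.4 to 0.85 m from the base axis. Payload 4.5 kg.
Tool frame: the origin (TCP) lies on the centre line of the jaws, within the pads' length; the fingertips stand r.tip_extent ahead of it and the grasp point (between the pads) is the TCP (r.tip_extent is the distance from the TCP to the fingertips, in m); z points along the fingers, y is the line along which they close (so a half turn about z gives the same grasp; the last joint's range is limited). The gripper opens to 88 mm and grips with 3 to 60 N. Pads are 18 mm wide; open, the fingers measure 123 mm over their backs; the gripper's body (75 mm by 187 mm) begins 45 mm behind the grasp point.
Start: joints at [-1.3, 0.689, -0.195, 1.565, 0.157, 0.902, -0.215], TCP at [0.147, 0.608, 0.258] pointing down, gripper open.
Joint ranges: [-3.01, 3.01], [-0.46, 2.08], [-1.47, 1.51], [0.13, 2.56], [-1, 4.14], [0.04, 2.09], [-2.66, 2.66]. Speed limits (rad/s): [2.57, 2.57, 3.14, 3.14, 3.14, 3.14, 3.14].

### API

Orientations are given as a unit quaternion [x, y, z, w].
In Python, from plant import sensors, vision, finish_job, r gives the robot as it stands. The module is installed in compiled form; this text tells all that it offers.
- The arm moves only by the tool step_arm, never from a script. Its argument "steps" is a list of rows, each a list of 2 entries, a list of its own where there are three numbers: the shift along the tool's x, y, z in cm, then the turn, a rotation vector about the tool's x, y, z in degrees. A call has 1 to 12 rows; each row shifts and turns the commanded pose from where the row before left it, along the tool's axes as they then stand; what a row does not reach is not made up. A row lasts 1/8 s, in which the tool goes at most 62.5 mm and 10.7 degrees, less where a joint would pass 70% of its speed; a pose out of reach is approached as far as the arm can. A call with a gripper value outside its range is refused whole. "claw" is the opening, from -1 (shut) to 1 (fully open), set as the call begins (left out, the last holds). The fingers move at their own pace and stop on an object; "grip_force" is the grip in N (left out, the last holds). Time passes only in rows, so rows that do not move let the fingers close. It gives the time, the measured TCP pose, the force, the opening and the grip force at its end, in the units of the state.
- sensors.get_state(): the state, without advancing time (a new reading comes with each control period).
- vision.snapshot(name): name is "scene" or "top" or "wrist"; returns a dict with "img" (480x640x3 uint8, red, green, blue), "fx", "fy", "cx", "cy" (pixels), "position" and "rotation" of the camera in the world. Camera axes: x right, y down, z forward; pixel columns grow to the right and rows downward; lengths in m; the calibration is good to about 2 mm. A picture is of the moment at which its call begins. There is no depth.
- finish_job(): hands the job in; it is judged then, once.
The state is a dict: "clock": time; "q": joint angles; "qd": joint speeds; "joint_torque": joint torques, N m; "tool_pos": TCP position; "eef_rot": TCP orientation; "contact_force": force on the tool from outside, world axes, zero at the start; "moment": the same for the moment, N m; "opening": opening from 0.0 (shut) to 1.0 (fully open); "finger_force": force on a finger pad.
Only numpy, scipy, OpenCV 4.12 (cv2) and the standard library are available. Lean on these libraries where they do the work, as an engineer would, in place of code of your own. Each camera call takes 0.05 s, during which the arm holds its last target. There are 200 camera calls.

## Working session

There is one attempt and no reset: what is moved stays moved. The work goes in short steps, Python scripts to look and compute and a tool call to move; the robot and the scene stay as the last step left them, time stands still between calls to the robot, and variables do not carry over. Pictures are saved under pics/ and viewed, at most 10 in all, crops included, and the job is handed in when it is done.

Besides the shell and the picture viewer there is one more tool, called after "Emit:" as name(argument=value, ...) on one line, values as JSON. step_arm: Moves the arm, as the interface text tells. Its arguments: {"type":"object","properties":{"steps":{"type":"array"},"claw":{"type":"number"},"grip_force":{"type":"number"}},"required":["steps"]}

```bash
mkdir -p pics; python3 - <<'E'
from plant import sensors, vision, r
import cv2,pickle
s=sensors.get_state(); print({k:s[k] for k in('clock','tool_pos','eef_rot','opening')}, r.tip_extent)
d={}
for n in("scene","top","wrist"):
    v=vision.snapshot(n); d[n]=v
    cv2.imwrite(f"pics/{n}0.png",v["img"][:,:,::-1]); print(n,v["fx"],v["cx"],v["cy"],v["position"],v["rotation"])
pickle.dump(d,open("d0.pkl","wb"))
E
```

```text
{'clock': 0.0, 'tool_pos': array([0.14651101, 0.60697234, 0.25690104]), 'eef_rot': array([ 1.18102785e-01,  9.93000940e-01, -9.27467328e-04, -6.66516716e-05]), 'opening': 1.0030094129449993} 0.019
scene 533.4808033682124 314.16469225098456 237.53608573271447 [1.18784933 1.12918609 0.98044231] [ 0.20717764  0.85665083 -0.45796054 -0.11618486]
top 463.4015654874349 315.8375024111091 246.34689641413905 [0.44050265 0.06580155 1.3770881 ] [-0.70057434  0.70978258 -0.05473242  0.0490779 ]
wrist 354.1073357291443 321.7494446062127 242.9119204132987 [0.06521117 0.62696794 0.38489331] [0.77508057 0.61066204 0.09953804 0.1281958 ]
```

View pics/scene0.png

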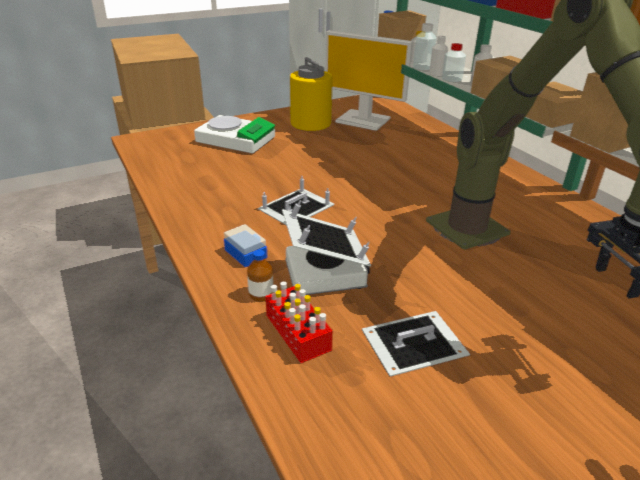

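View pics/top0.png

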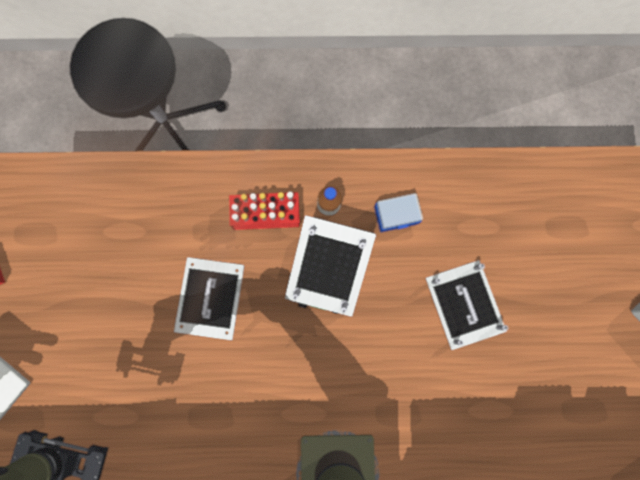

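```bash
cat > crop.py <<'E'
import cv2,numpy as np
def crops(out,specs,s=4):
    """specs: list of (img RGB,x0,y0,w,h); enlarged side by side with ticks every 10 px"""
    o=[]
    H=max(sp[4] for sp in specs)*s
    for img,x0,y0,w,h in specs:
        c=cv2.resize(img[y0:y0+h,x0:x0+w],None,fx=s,fy=s,interpolation=cv2.INTER_CUBIC)
        for k in range(0,w,10):
            cv2.line(c,(k*s,0),(k*s,8 if k%50 else 20),(255,0,255),1)
        for k in range(0,h,10):
            cv2.line(c,(0,k*s),(8 if k%50 else 20,k*s),(255,0,255),1)
        o.append(cv2.copyMakeBorder(c,0,H-c.shape[0],0,0,cv2.BORDER_CONSTANT))
    cv2.imwrite(out,np.hstack(o)[:,:,::-1])
E
python3 - <<'E'
import pickle
from crop import crops
d=pickle.load(open("d0.pkl","rb")); T=d["top"]["img"]; S=d["scene"]["img"]
crops("pics/c1.png",[(T,280,210,100,110),(S,280,205,100,95)])
crops("pics/c2.png",[(T,420,255,100,100),(T,165,250,90,95)])
E
```

```text
(no output)
```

View pics/c1.png

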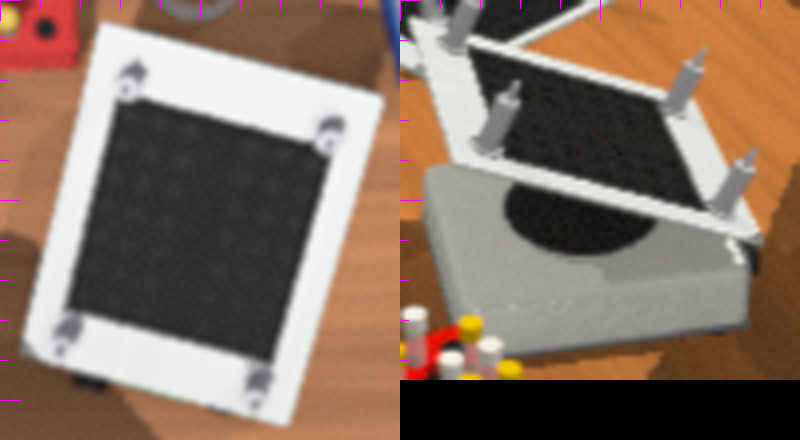

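View pics/c2.png

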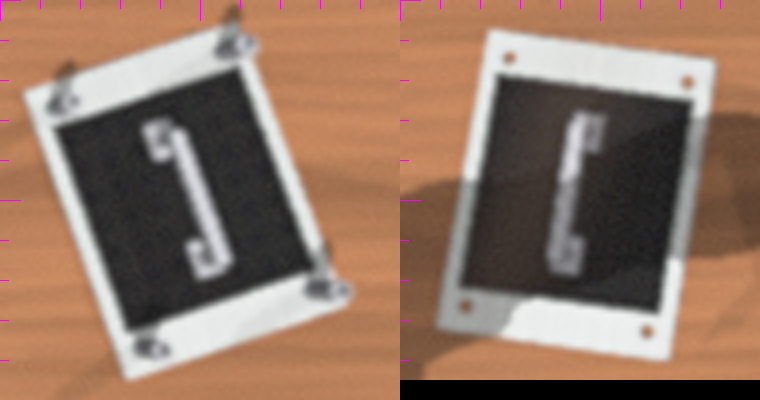

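```bash
cat > geo.py <<'E'
import numpy as np
from scipy.spatial.transform import Rotation as R
from scipy.optimize import least_squares
def proj(cam,P):
    p=(np.atleast_2d(P)-cam["position"])@R.from_quat(cam["rotation"]).as_matrix()
    return np.c_[cam["fx"]*p[:,0]/p[:,2]+cam["cx"],cam["fy"]*p[:,1]/p[:,2]+cam["cy"]]
def pose(p):  # x,y,z,yaw,tilt(x axis up)
    return np.array(p[:3]),R.from_euler("ZY",[p[3],-p[4]]).as_matrix()
def fit(obs,p0,free):
    """obs: list of (cam, local pts, pixels); free: indices of p0 to fit"""
    p0=np.array(p0,float)
    def full(v): p=p0.copy(); p[free]=v; return p
    def f(v):
        t,M=pose(full(v)); return np.concatenate([(proj(c,np.array(L)@M.T+t)-px).ravel() for c,L,px in obs])
    s=least_squares(f,p0[free],loss="soft_l1"); return full(s.x),f(s.x).reshape(-1,2)
E
python3 - <<'E'
import pickle,numpy as np
from geo import *
d=pickle.load(open("d0.pkl","rb")); T=d["top"]; S=d["scene"]
def rect(a,b,z): return [[a,b,z],[a,-b,z],[-a,-b,z],[-a,b,z]]
rad=np.radians
oT=(T,rect(.12,.095,0),np.array([(305,215.5),(376,234.5),(352.5,316.25),(285.5,297.5)]))
oS=(S,[[.12,.095,0],[-.12,.095,0],[.092,.067,.056],[-.092,.067,.056],[-.092,-.067,.056]],np.array([(295,245.75),(370,263.75),(308.75,225.75),(368.75,243),(355,217.5)]))
for fr in([0,1,3],[0,1,2,3],[0,1,2,3,4]):
    p,e=fit([oT,oS],[.6,0,.14,-.2,rad(24)],fr); print("plat",p.round(4),np.degrees(p[3:]).round(2)); print(e.round(1).tolist())
oL=(T,rect(.11,.085,0),np.array([(426.25,278),(481.25,260.5),(507.5,330.75),(451.75,350)]))
p,e=fit([oL],[.6,-.3,.004,.3,0],[0,1,3]); print("low",p.round(4),e.round(1).tolist())
oU=(T,rect(.11,.085,0),np.array([(187,257),(244,265.5),(232.5,340),(174.5,332)]))
oH=(T,rect(.092,.067,0),np.array([(109,57),(287,82),(247,331),(66,306)])/4+[165,250])
p,e=fit([oU,oH],[.6,.3,.004,-.1,0],[0,1,3]); print("up",p.round(4),e.round(1).tolist())
E
```

```text
plat [ 0.5669  0.02    0.14   -0.2701  0.4189] [-15.47  24.  ]
[[0.0, 0.2], [-0.5, -0.6], [-0.6, -0.1], [-0.3, 0.9], [-2.1, -0.8], [0.6, 1.4], [0.2, -1.1], [-0.6, -1.8], [0.1, -0.9]]
plat [ 0.5666  0.0193  0.1369 -0.2698  0.4189] [-15.46  24.  ]
[[0.3, 0.5], [-0.4, -0.3], [-0.4, -0.0], [-0.0, 1.1], [-2.1, 0.1], [0.5, 2.1], [0.1, -0.2], [-0.7, -1.0], [0.0, -0.2]]
plat [ 0.5666  0.0193  0.1369 -0.2695  0.4244] [-15.44  24.32]
[[0.2, 0.6], [-0.4, -0.3], [-0.4, -0.2], [0.0, 1.0], [-2.0, -0.1], [0.3, 2.3], [0.3, -0.3], [-0.7, -0.8], [-0.0, -0.0]]
low [ 0.465  -0.3886  0.004   0.298   0.    ] [[0.6, -0.3], [-1.0, -0.1], [-0.5, 0.8], [0.8, -0.2]]
up [ 0.4934  0.3685  0.004  -0.1466  0.    ] [[0.4, 0.6], [-0.2, -0.3], [-0.4, -0.2], [-0.2, -0.0], [0.1, 0.1], [0.2, -0.2], [0.2, 0.0], [-0.0, 0.1]]
```

Emit:
step_arm(steps=[[[-3.8,-2.8,-1.4],[0,0,0]],[[-3.8,-2.8,-1.4],[0,0,0]],[[-3.8,-2.8,-1.4],[0,0,0]],[[-3.8,-2.8,-1.4],[0,0,0]],[[-3.8,-2.8,-1.4],[0,0,0]],[[-3.8,-2.8,-1.4],[0,0,0]],[[-3.8,-2.8,-1.4],[0,0,0]],[[-3.8,-2.8,-1.4],[0,0,0]],[[-3.8,-2.8,-1.4],[0,0,0]],[[-3.8,-2.8,-1.4],[0,0,0]]], claw=1)

```text
clock: 1.4
tool_pos: [0.451, 0.2448, 0.398]
eef_rot: [0.118, 0.993, -0.0, -0.0]
contact_force: [0.1, 0.5, 0.1]
opening: 1.001
finger_force: 0.0
```

Emit:
step_arm(steps=[[[0,0,0],[0,0,10.6]],[[0,0,0],[0,0,10.6]],[[0,0,0],[0,0,10.6]],[[0,0,0],[0,0,10.6]],[[0,0,0],[0,0,10.6]],[[0,0,0],[0,0,10.6]],[[0,0,0],[0,0,10.6]],[[0,0,0],[0,0,10.6]],[[0,0,0],[0,0,10.6]],[[0,0,0],[0,0,10.6]]])

```text
clock: 2.65
tool_pos: [0.45, 0.2462, 0.3975]
eef_rot: [0.866, 0.501, -0.0, -0.0]
contact_force: [0.2, -0.1, -0.3]
opening: 1.002
finger_force: 0.0
```

```bash
cat >> geo.py <<'E'
def down(yaw,tilt=0):
    """tool frame: x along +x of a deck with that yaw and tilt, z into the deck"""
    _,M=pose([0,0,0,yaw,tilt]); return M@np.diag([1,-1,-1])
def rel(s,pos,M):
    """shift (cm) and turn (deg) in the present tool frame to reach a pose"""
    A=R.from_quat(s["eef_rot"]).as_matrix()
    return (A.T@(np.array(pos)-s["tool_pos"])*100).round(2), np.degrees(R.from_matrix(A.T@M).as_rotvec()).round(2)
E
python3 - <<'E'
from plant import sensors
from geo import *
s=sensors.get_state(); print(s["clock"],s["q"].round(2),s["tool_pos"].round(3)); print(rel(s,[.465,-.389,.22],down(.298)))
E
```

```text
2.65 [-0.76  0.39  0.26  1.7  -0.11  1.07 -0.99] [0.45  0.246 0.397]
(array([-54.3 ,  32.97,  17.76]), array([-1.000e-02,  4.000e-02,  4.302e+01]))
```

Emit:
step_arm(steps=[[[-4.5,2.75,0],[0,0,0]],[[-4.5,2.75,0],[0,0,0]],[[-4.5,2.75,0],[0,0,0]],[[-4.5,2.75,0],[0,0,0]],[[-4.5,2.75,0],[0,0,0]],[[-4.5,2.75,0],[0,0,0]],[[-4.5,2.75,0],[0,0,0]],[[-4.5,2.75,0],[0,0,0]],[[-4.5,2.75,0],[0,0,0]],[[-4.5,2.75,0],[0,0,0]],[[-4.5,2.75,0],[0,0,0]],[[-4.5,2.75,0],[0,0,0]]])

```text
clock: 4.15
tool_pos: [0.4709, -0.3876, 0.3973]
eef_rot: [0.864, 0.503, 0.0, -0.0]
contact_force: [1.0, -0.1, 0.8]
opening: 0.996
finger_force: 0.0
```

Emit:
step_arm(steps=[[[0,0,4],[0,0,10.6]],[[0,0,4],[0,0,10.6]],[[0,0,4],[0,0,10.6]],[[0,0,4],[0,0,10.6]],[[0,0,0],[0,0,0]]])

```text
clock: 4.78
tool_pos: [0.4697, -0.3842, 0.2347]
eef_rot: [0.987, 0.158, -0.003, -0.003]
contact_force: [0.1, -0.1, 0.8]
opening: 0.998
finger_force: 0.0
```

```bash
python3 - <<'E'
from plant import sensors,vision
from geo import *
from crop import crops
import cv2,pickle
s=sensors.get_state(); print(s["clock"],s["q"].round(2),s["tool_pos"].round(3)); print(rel(s,[.465,-.389,.22],down(.298)))
w=vision.snapshot("wrist"); pickle.dump(w,open("w1.pkl","wb")); crops("pics/w1.png",[(w["img"],0,0,640,480)],1)
E
```

```text
4.775 [ 0.34  0.75  0.5   1.66 -0.44  0.86 -0.23] [ 0.47  -0.384  0.235]
(array([-0.59,  0.32,  1.47]), array([-0.35,  0.24,  1.09]))
```

View pics/w1.png

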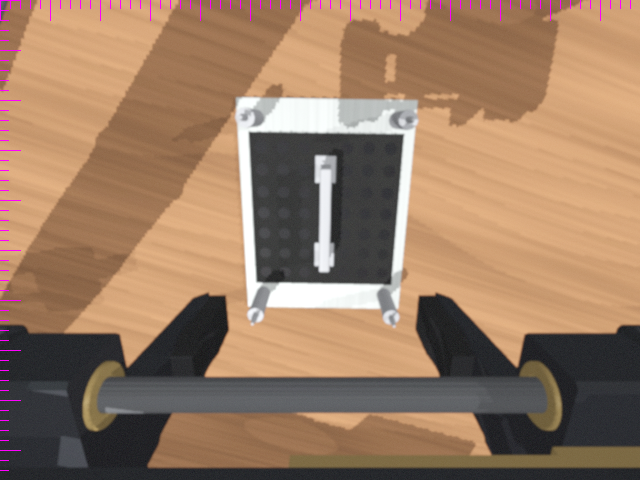

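```bash
python3 - <<'E'
from plant import sensors
from geo import *
import pickle
w=pickle.load(open("w1.pkl","rb")); s=sensors.get_state()
L=[[.11,.085,.004],[.11,-.085,.004],[-.11,-.085,.004],[-.11,.085,.004]]
px=np.array([(237,98),(417,100),(400,307),(248,307)])
for fr in([0,1,3],[0,1,2,3]):
    p,e=fit([(w,L,px)],[.465,-.389,0,.298,0],fr); print(p.round(4),e.round(1).tolist())
    print(proj(w,np.array([[-.05,0,.042],[0.092,.067,.07],[-.092,.067,.07],[-.092,-.067,.07]])@pose(p)[1].T+p[:3]).round(1).tolist())
p,e=fit([(w,L,px)],[.465,-.389,0,.298,0],[0,1,3])
print(rel(s,[p[0],p[1],.12],down(p[3])))
E
```

```text
[ 0.4648 -0.3885  0.      0.3091  0.    ] [[-0.7, 0.2], [0.4, -0.2], [-1.0, 0.7], [1.9, -0.7]]
[[325.1, 272.0], [241.3, 118.0], [254.0, 323.9], [395.5, 325.3]]
[ 4.648e-01 -3.885e-01  1.000e-04  3.091e-01  0.000e+00] [[-0.7, 0.2], [0.5, -0.3], [-1.0, 0.8], [1.8, -0.7]]
[[325.1, 272.0], [241.2, 118.0], [254.0, 324.0], [395.5, 325.4]]
(array([-0.62,  0.11, 11.7 ]), array([-0.12,  0.1 ,  0.54]))
```

Emit:
step_arm(steps=[[[-0.3,0.05,4],[0,0,0.3]],[[-0.3,0.05,4],[0,0,0]],[[0,0,4],[0,0,0]],[[0,0,3],[0,0,0]],[[0,0,2],[0,0,0]],[[0,0,0],[0,0,0]]])

```text
clock: 5.58
tool_pos: [0.4658, -0.3892, 0.0678]
eef_rot: [0.988, 0.155, 0.0, -0.0]
contact_force: [-0.1, -0.4, 0.3]
opening: 1.0
finger_force: 0.0
```

```bash
python3 - <<'E'
from plant import sensors
from geo import *
s=sensors.get_state(); print(rel(s,[.4648,-.3885,.035],down(.306)),s["clock"],s["q"].round(2))
E
```

```text
(array([-0.07, -0.1 ,  3.28]), array([-0.02, -0.03,  0.27])) 5.575 [ 0.44  0.96  0.33  1.76 -0.58  0.52 -0.11]
```

Emit:
step_arm(steps=[[[-0.1,-0.1,1.6],[0,0,0.2]],[[0,0,1.6],[0,0,0]],[[0,0,0],[0,0,0]]])

```text
clock: 5.95
tool_pos: [0.4636, -0.3877, 0.0344]
eef_rot: [0.988, 0.152, -0.001, -0.001]
contact_force: [-0.3, -0.1, 0.3]
opening: 1.003
finger_force: 0.0
```

Emit:
step_arm(steps=[[[0,0,0],[0,0,0]],[[0,0,0],[0,0,0]],[[0,0,0],[0,0,0]],[[0,0,0],[0,0,0]],[[0,0,0],[0,0,0]],[[0,0,0],[0,0,0]],[[0,0,0],[0,0,0]],[[0,0,0],[0,0,0]]], claw=-1, grip_force=50)

```text
clock: 6.95
tool_pos: [0.4641, -0.3881, 0.0356]
eef_rot: [0.988, 0.152, -0.0, -0.0]
contact_force: [-1.6, 3.4, 2.2]
opening: 0.117
finger_force: 2.0
```

Emit:
step_arm(steps=[[[0,0,0],[0,0,0]],[[0,0,-1],[0,0,0]],[[0,0,-2],[0,0,0]],[[0,0,-4],[0,0,0]],[[0,0,-4],[0,0,0]],[[0,0,-4],[0,0,0]],[[0,0,-4],[0,0,0]],[[0,0,-4],[0,0,0]],[[0,0,-4],[0,0,0]],[[0,0,-4],[0,0,0]],[[0,0,-2],[0,0,0]],[[0,0,0],[0,0,0]]])

```text
clock: 8.45
tool_pos: [0.464, -0.3889, 0.368]
eef_rot: [0.988, 0.152, 0.001, 0.001]
contact_force: [-0.4, 0.1, -4.9]
opening: 0.103
finger_force: 50.0
```

```bash
python3 - <<'E'
from plant import sensors
from geo import *
s=sensors.get_state(); print(s["clock"],s["q"].round(2),s["finger_force"],s["opening"])
t,M=pose([.5666,.0193,.137,-.2698,np.radians(24)])
for h in(.075,.105,.16,.2): print(h,rel(s,t+M[:,2]*h,down(-.2698,np.radians(24))),t+M[:,2]*h)
E
```

```text
8.45 [ 0.3   0.61  0.59  1.5  -0.36  1.14 -0.31] 49.995935931801796 0.10256806723011483
0.075 (array([ 19.46, -37.56,  16.18]), array([-6.77, 23.16, 32.49])) [0.5371983  0.02743083 0.20551591]
0.105 (array([ 18.44, -38.21,  13.43]), array([-6.77, 23.16, 32.49])) [0.52543762 0.03068316 0.23292227]
0.16 (array([ 16.58, -39.41,   8.4 ]), array([-6.77, 23.16, 32.49])) [0.50387638 0.03664577 0.28316727]
0.2 (array([ 15.22, -40.29,   4.74]), array([-6.77, 23.16, 32.49])) [0.48819547 0.04098221 0.31970909]
```

Emit:
step_arm(steps=[[[0.5,-1.5,0],[0,0,0]],[[1.2,-3.2,0],[0,0,0]],[[1.5,-4.0,0],[0,0,0]],[[1.5,-4.0,0],[0,0,0]],[[1.5,-4.0,0],[0,0,0]],[[1.5,-4.0,0],[0,0,0]],[[1.5,-4.0,0],[0,0,0]],[[1.5,-4.0,0],[0,0,0]],[[1.5,-4.0,0],[0,0,0]],[[1.5,-4.0,0],[0,0,0]],[[1.2,-2.3,0],[0,0,0]],[[0.3,-1.0,0],[0,0,0]]])

```text
clock: 9.95
tool_pos: [0.4873, 0.0415, 0.3645]
eef_rot: [0.988, 0.154, -0.001, -0.001]
contact_force: [-1.1, 0.0, -4.7]
opening: 0.103
finger_force: 50.0
```

Emit:
step_arm(steps=[[[0,0,0],[-1.3,4.6,6.5]],[[0,0,0],[-1.3,4.6,6.5]],[[0,0,0],[-1.3,4.6,6.5]],[[0,0,0],[-1.4,4.6,6.5]],[[0,0,0],[-1.4,4.7,6.5]],[[0,0,0],[0,0,0]],[[0,0,0],[0,0,0]]])

```text
clock: 10.82
tool_pos: [0.4884, 0.0385, 0.3657]
eef_rot: [0.97, -0.131, 0.203, 0.027]
contact_force: [0.6, -0.3, -4.9]
opening: 0.102
finger_force: 50.0
```

```bash
python3 - <<'E'
from plant import sensors,vision
from geo import *
from crop import crops
import pickle
s=sensors.get_state(); print(s["clock"],s["q"].round(2),s["finger_force"])
t,M=pose([.5666,.0193,.137,-.2698,np.radians(24)])
for h in(.16,.2): print(h,rel(s,t+M[:,2]*h,down(-.2698,np.radians(24))))
d={n:vision.snapshot(n) for n in("wrist","scene","top")}; d["s"]=s; pickle.dump(d,open("d2.pkl","wb"))
crops("pics/w2.png",[(d["wrist"]["img"],120,0,400,480),(d["scene"]["img"],240,100,180,200)],1)
crops("pics/w2.png",[(d["wrist"]["img"],0,0,640,480)],1)
crops("pics/c3.png",[(d["scene"]["img"],260,150,130,110),(d["top"]["img"],270,200,60,60)],4)
E
```

```text
10.825 [-0.99  0.35  0.96  2.16 -0.36  0.41 -1.65] 49.99654479324818
0.16 (array([-1.89, -0.22,  8.18]), array([-0.1 ,  0.4 ,  0.06]))
0.2 (array([-1.92, -0.23,  4.18]), array([-0.1 ,  0.4 ,  0.06]))
```

View pics/w2.png

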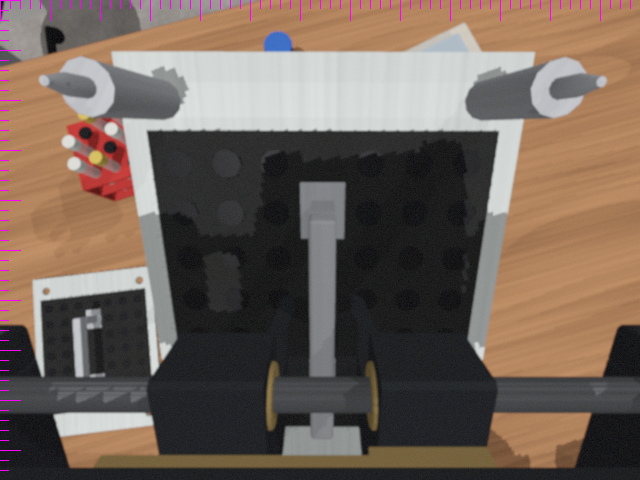

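View pics/c3.png

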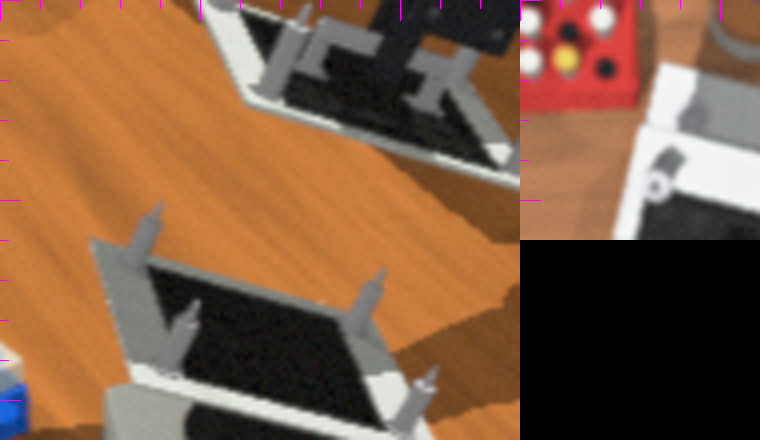

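```bash
cat >> geo.py <<'E'
def fit_in_hand(w,s,L,px,free=(0,1,4,5)):
    """deck pose in the tool frame (axes flipped so z is out of the deck): x,y,z m, rotvec rad"""
    A=R.from_quat(s["eef_rot"]).as_matrix()@np.diag([1,-1,-1]); free=list(free)
    def f(v):
        p=np.zeros(6); p[free]=v
        return (proj(w,(np.array(L)@R.from_rotvec(p[3:]).as_matrix().T+p[:3])@A.T+s["tool_pos"])-px).ravel()
    q=least_squares(f,np.zeros(len(free)),loss="soft_l1"); p=np.zeros(6); p[free]=q.x
    return p,q.fun if 0 else f(q.x).reshape(-1,2),f(np.zeros(len(free))).reshape(-1,2)
E
python3 - <<'E'
from geo import *
import pickle
d=pickle.load(open("d2.pkl","rb"))
L=[[.11,.085,-.031],[.11,-.085,-.031],[.092,.067,.035],[.092,-.067,.035],[.05,.0,.007]]
px=np.array([(113,53),(535,53),(42,79),(604,79),(322,212)])
for r_ in fit_in_hand(d["wrist"],d["s"],L[:4],px[:4]): print(r_.round(4).tolist())
E
```

```text
[0.0015, -0.0008, 0.0, 0.0, 0.0066, 0.0003]
[[-0.5409, -2.0258], [0.0286, -1.9532], [5.444, 0.3753], [-1.0272, 0.4482]]
[[-2.9858, 1.1281], [-1.5796, 1.3342], [1.9434, 7.7925], [-4.3312, 8.0323]]
```

```bash
python3 - <<'E'
import pickle
from geo import *
d=pickle.load(open("d0.pkl","rb")); T=d["top"]; S=d["scene"]; rad=np.radians
oT=(T,[[.12,.095,0],[.12,-.095,0],[-.12,-.095,0],[-.12,.095,0]],np.array([(305,215.5),(376,234.5),(352.5,316.25),(285.5,297.5)]))
oS=(S,[[.12,.095,0],[.12,-.095,0],[.092,-.067,.056],[-.092,-.067,.056],[.092,.067,.056],[-.092,.067,.056]],np.array([(292.75,242),(283,210),(300,201.25),(355.5,217.5),(309,225.5),(368.5,242.5)]))
for o in([oT,oS],[oS],[oT]):
  for fr in([0,1,3],[0,1,2,3],[0,1,2,3,4]):
    p,e=fit(o,[.6,0,.14,-.2,rad(24)],fr); print("plat",p.round(4),np.degrees(p[3:]).round(2),e.round(1).tolist())
E
```

```text
plat [ 0.5667  0.0206  0.14   -0.2787  0.4189] [-15.97  24.  ] [[0.2, 0.0], [-0.4, -0.1], [-1.2, 0.2], [-0.8, 0.6], [-0.0, 2.9], [-1.1, -1.3], [-0.2, -1.2], [0.1, -0.7], [-0.2, -0.8], [-0.3, -1.0]]
plat [ 0.5663  0.0196  0.137  -0.2774  0.4189] [-15.9  24. ] [[0.5, 0.4], [-0.3, 0.1], [-0.9, 0.2], [-0.4, 0.9], [0.0, 3.7], [-1.2, -0.5], [-0.2, -0.5], [-0.1, -0.0], [-0.2, -0.0], [-0.4, -0.3]]
plat [ 0.5666  0.0195  0.137  -0.2766  0.43  ] [-15.85  24.64] [[0.5, 0.4], [-0.2, 0.1], [-0.7, -0.1], [-0.2, 0.6], [0.1, 3.3], [-1.1, -0.9], [-0.0, -0.7], [-0.2, 0.3], [0.1, -0.3], [-0.5, 0.0]]
plat [ 0.5678  0.0243  0.14   -0.2835  0.4189] [-16.24  24.  ] [[0.0, 3.6], [-0.8, -0.7], [0.1, -0.7], [0.5, 0.0], [-0.0, -0.1], [0.1, -0.1]]
plat [ 0.5591  0.0082  0.1285 -0.2874  0.4189] [-16.47  24.  ] [[0.2, 3.3], [-0.2, -0.6], [0.5, -0.4], [0.1, 0.2], [-0.0, -0.1], [-0.7, -0.2]]
plat [ 0.559   0.0081  0.1284 -0.2877  0.4178] [-16.49  23.94] [[0.2, 3.3], [-0.2, -0.6], [0.5, -0.3], [0.2, 0.2], [-0.0, -0.1], [-0.7, -0.3]]
plat [ 0.567   0.0191  0.14   -0.2743  0.4189] [-15.72  24.  ] [[0.6, -0.0], [-0.0, -0.5], [-0.4, -0.1], [-0.1, 0.7]]
plat [ 0.5672  0.019   0.1385 -0.2745  0.4189] [-15.73  24.  ] [[0.6, 0.0], [-0.1, -0.4], [-0.5, -0.2], [-0.1, 0.6]]
plat [ 0.5658  0.0195  0.1484 -0.2743  0.4608] [-15.71  26.4 ] [[0.1, 0.2], [0.3, -0.1], [-0.3, -0.4], [-0.2, 0.3]]
```

Emit:
step_arm(steps=[[[0,3,0],[0,0,0]],[[0,5,0],[0,0,0]],[[0,5,0],[0,0,0]],[[0,5,0],[0,0,0]],[[0,2,0],[0,0,0]],[[0,0,0],[0,0,0]],[[0,0,0],[0,0,0]]])

```text
clock: 11.85
tool_pos: [0.4356, -0.1536, 0.3653]
eef_rot: [0.97, -0.131, 0.203, 0.027]
contact_force: [-0.2, -0.3, -5.7]
opening: 0.103
finger_force: 50.0
```

```bash
python3 - <<'E'
from plant import sensors,vision
from geo import *
from crop import crops
import pickle
s=sensors.get_state(); print(s["clock"],s["q"].round(2),s["finger_force"])
w=vision.snapshot("wrist"); pickle.dump((w,s),open("w3.pkl","wb"))
t,M=pose([.567,.0197,.139,-.277,np.radians(24)])
P=np.array([[a,b,.056] for a in(.092,-.092) for b in(.067,-.067)]+[[a,b,0] for a in(.12,-.12) for b in(.095,-.095)])
q=proj(w,P@M.T+t); print(q.round(1).tolist())
crops("pics/w3.png",[(w["img"],0,20,320,300)],2)
E
```

```text
11.85 [-0.28  0.22  0.64  2.23 -0.46  0.35 -1.11] 49.99685503542423
[[3.0, 134.2], [162.1, 135.5], [55.0, 324.6], [187.5, 325.8], [15.4, 101.7], [212.1, 103.2], [70.9, 319.3], [231.0, 320.7]]
```

View pics/w3.png

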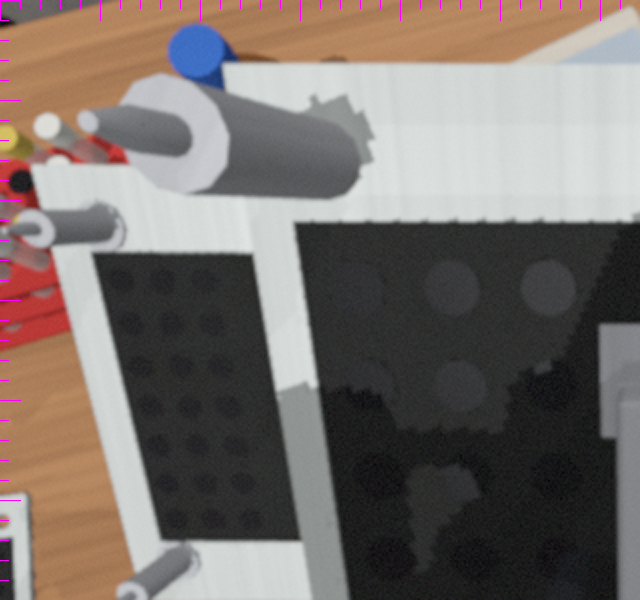

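```bash
python3 - <<'E'
from geo import *
import pickle
w,s=pickle.load(open("w3.pkl","rb"))
L=[[.092,.067,.056],[.12,.095,0],[.092,.067,.04],[-.092,.067,.04],[.092,.067,0],[-.092,.067,0]]
px=np.array([(2,135),(16.5,101.5),(20.5,134.5),(67.5,315),(56,133),(94,297)])
for z in(.137,.14):
  for fr in([0,1,3],[0,1,2,3]):
    p,e=fit([(w,L,px)],[.567,.02,z,-.277,np.radians(24)],fr); print(p.round(4),e.round(1).tolist())
D=[[.11,.085,-.031],[.092,.067,.035],[.092,.067,.019]]
dp=np.array([(111,51.5),(42,80),(88,87)])
for r_ in fit_in_hand(w,s,D,dp,(0,1)): print(r_.round(4).tolist())
E
```

```text
[ 0.568   0.0191  0.137  -0.2701  0.4189] [[3.1, -0.5], [0.3, 0.8], [-0.2, -0.7], [0.7, 0.6], [-3.3, -0.5], [-2.5, 0.8]]
[ 0.5684  0.0197  0.1361 -0.2696  0.4189] [[3.1, -0.4], [0.3, 1.0], [-0.2, -0.5], [0.7, 0.2], [-3.4, -0.4], [-2.6, 0.5]]
[ 0.5661  0.017   0.14   -0.2718  0.4189] [[2.8, -0.7], [0.3, 0.3], [-0.2, -0.8], [0.8, 2.0], [-3.0, -0.7], [-2.2, 1.9]]
[ 0.5684  0.0197  0.1361 -0.2696  0.4189] [[3.1, -0.4], [0.3, 1.0], [-0.2, -0.5], [0.7, 0.2], [-3.4, -0.4], [-2.6, 0.5]]
[0.0014, -0.0005, 0.0, 0.0, 0.0, 0.0]
[[-0.4135, -1.2656], [2.5504, 0.4876], [-1.4735, 0.0081]]
[[-0.9994, 2.5859], [1.9152, 6.7458], [-2.1967, 5.2935]]
```

```bash
cat > tgt.py <<'E'
from plant import sensors
from geo import *
import sys
P=[.5675,.0195,.138,-.272,np.radians(24)]
OFF=[float(v) for v in sys.argv[1:3]]
s=sensors.get_state(); print(s["clock"],s["q"].round(2),s["contact_force"].round(1),s["moment"].round(2),round(s["finger_force"],1))
t,M=pose(P)
rp=M.T@(s["tool_pos"]-t); print("tcp in platform mm",(rp*1000).round(1))
for h in sys.argv[3:]: print(h,*rel(s,t+M@np.array([-OFF[0],-OFF[1],float(h)]),down(P[3],P[4])))
E
python3 tgt.py .0012 -.0006 .2 .16 .10
```

```text
11.9 [-0.28  0.22  0.64  2.23 -0.46  0.35 -1.11] [ 0.2 -0.1 -5.9] [ 0.26  0.98 -0.04] 50.0
tcp in platform mm [  18.9 -201.6  240.3]
.2 [ -1.91 -20.21   4.11] [-0.2   0.34  0.2 ]
.16 [ -1.89 -20.2    8.11] [-0.2   0.34  0.2 ]
.10 [ -1.86 -20.17  14.11] [-0.2   0.34  0.2 ]
```

Emit:
step_arm(steps=[[[-0.5,-3.2,0],[-0.2,0.3,0.2]],[[-0.5,-4,0],[0,0,0]],[[-0.5,-4,0],[0,0,0]],[[-0.4,-4,0],[0,0,0]],[[0,-3,0],[0,0,0]],[[0,-2,1.5],[0,0,0]],[[0,0,3],[0,0,0]],[[0,0,3],[0,0,0]],[[0,0,2],[0,0,0]],[[0,0,1.5],[0,0,0]],[[0,0,0],[0,0,0]],[[0,0,0],[0,0,0]]])

```text
clock: 13.4
tool_pos: [0.5164, 0.0342, 0.2575]
eef_rot: [0.969, -0.133, 0.206, 0.028]
contact_force: [0.9, 0.1, -4.9]
opening: 0.104
finger_force: 50.0
```

```bash
python3 tgt.py .0012 -.0006 .10 .09; python3 - <<'E'
from plant import vision
from crop import crops
S=vision.snapshot("scene")["img"]; T=vision.snapshot("top")["img"]
crops("pics/c4.png",[(S,265,170,120,100),(T,285,205,75,110)],4)
E
```

```text
13.4 [-0.59  0.51  0.47  2.25 -0.53  0.06 -1.53] [ 0.9  0.1 -4.9] [ 0.26  0.89 -0.04] 50.0
tcp in platform mm [  0.    0.4 130.8]
.10 [-0.12 -0.02  3.08] [-0.   -0.01 -0.02]
.09 [-0.12 -0.02  4.08] [-0.   -0.01 -0.02]
```

View pics/c4.png

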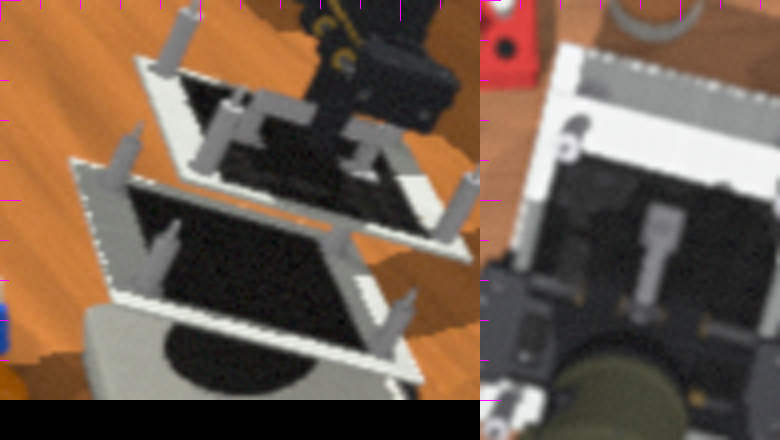

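```bash
cat > kin.py <<'E'
import numpy as np
from scipy.spatial.transform import Rotation as R
from scipy.optimize import least_squares
LEN=None
def fk(q,L,full=False):
    d1,l1,l2,l3,a1,a2,az=L; s=-1
    M=R.identity(); p=np.zeros(3)
    def z(q): return R.from_euler("z",s*q)
    def y(q): return R.from_euler("y",q)
    M=R.from_euler("z",az)*z(q[0]); p=p+M.apply([0,0,d1]); M=M*y(q[1]); M=M*z(q[2]); p=p+M.apply([a1,0,l1]); M=M*y(q[3])
    p=p+M.apply([a2,0,l2]); M=M*z(q[4]); M=M*y(q[5]); M=M*z(q[6]); p=p+M.apply([0,0,l3]); return p,M
E
python3 - <<'E'
from kin import *
import pickle
from plant import sensors
s=sensors.get_state(); pickle.dump(s,open("s4.pkl","wb"))
S=[s,pickle.load(open("d2.pkl","rb"))["s"],pickle.load(open("w3.pkl","rb"))[1]]
data=[(x["q"],x["tool_pos"],x["eef_rot"]) for x in S]
data.append((np.array([-1.3,.689,-.195,1.565,.157,.902,-.215]),np.array([.14651,.60697,.2569]),np.array([.1181,.993,-.0009,0])))
M0=None
for q,p,o in data:
    M=fk(q,[0]*7)[1]; print((M.inv()*R.from_quat(o)).as_rotvec().round(3), M.as_matrix()[:,2].round(2),R.from_quat(o).as_matrix()[:,2].round(2))
f=lambda L:np.concatenate([np.r_[fk(q,L)[0]-p] for q,p,o in data])
r=least_squares(f,[.36,.42,.4,.2,0,0,0]); print(r.x.round(4),(f(r.x)*1000).round(1))
E
```

```text
[-0.    -0.     1.571] [ 0.39 -0.11 -0.91] [ 0.39 -0.11 -0.91]
[-0.    -0.     1.571] [ 0.39 -0.1  -0.92] [ 0.39 -0.1  -0.92]
[-0.    -0.     1.571] [ 0.39 -0.1  -0.92] [ 0.39 -0.1  -0.92]
[3.000e-03 1.000e-03 1.571e+00] [-0.  0. -1.] [-0. -0. -1.]
[ 3.526e-01  5.480e-01  3.279e-01  2.967e-01  3.020e-02  2.000e-04
 -8.020e-02] [-1.3  1.5 -2.4 -2.3 -3.2 -1.5  3.9  2.4  3.9  1.6 -0.  -0. ]
```

```bash
sed -i 's/d1,l1,l2,l3,a1,a2,az=L/d1,l1,l2,l3,a1,a2,a3=L; az=0/; s/M=M\*y(q\[5\]); M=M/M=M*y(q[5]); p=p+M.apply([a3,0,0]); M=M/' kin.py
cat >> kin.py <<'E'
TZ=R.from_euler("z",np.pi/2)
LO=np.array([-3.01,-.46,-1.47,.13,-1,.04,-2.66]); HI=np.array([3.01,2.08,1.51,2.56,4.14,2.09,2.66])
def ik(pos,M,q0,L,q3=None,m=.03):
    """IK near q0 within the ranges; q3 pins joint 3"""
    t=R.from_matrix(M)
    def f(q):
        p,A=fk(q,L); e=np.r_[(p-pos)*10,((A*TZ).inv()*t).as_rotvec()*3]
        return np.r_[e,1e-3*(q-q0)] if q3 is None else np.r_[e,.5*(q[2]-q3)]
    r=least_squares(f,np.clip(q0,LO+m+.001,HI-m-.001),bounds=(LO+m,HI-m)); return r.x,np.abs(f(r.x)[:6]).max()
E
python3 - <<'E'
from kin import *
import pickle
S=[pickle.load(open("s4.pkl","rb")),pickle.load(open("d2.pkl","rb"))["s"],pickle.load(open("w3.pkl","rb"))[1]]
data=[(x["q"],x["tool_pos"]) for x in S]
data.append((np.array([-1.3,.689,-.195,1.565,.157,.902,-.215]),np.array([.147,.608,.258])))
data+=[(np.array(q),np.array(p)) for q,p in[([-0.76,.39,.26,1.7,-.11,1.07,-.99],[.45,.2462,.3975]),([.34,.75,.5,1.66,-.44,.86,-.23],[.4697,-.3842,.2347]),([.44,.96,.33,1.76,-.58,.52,-.11],[.4658,-.3892,.0678]),([.3,.61,.59,1.5,-.36,1.14,-.31],[.464,-.3889,.368])]]
w=[1,1,1,1,.4,.4,.4,.4]
for mask in([1,1,1,1,0,0,0],[1,1,1,1,1,1,0],[1,1,1,1,0,0,1],[1]*7):
    mk=np.array(mask)
    f=lambda L:np.concatenate([(fk(q,L*mk)[0]-p)*k for (q,p),k in zip(data,w)])
    r=least_squares(f,np.array([.36,.42,.4,.2,0,0,0])); print((r.x*mk).round(4),(np.abs(f(r.x))*1000).max().round(1),(r.cost*2/24)**.5*1000)
E
```

```text
[0.4463 0.5096 0.3808 0.3312 0.     0.     0.    ] 54.1 15.814323585782633
[ 0.5049  0.5648  0.4058  0.4008 -0.022   0.0494  0.    ] 53.0 15.210770161276681
[ 0.3712  0.4897  0.3293  0.2877  0.      0.     -0.0583] 57.0 13.57314361400907
[ 0.3563  0.498   0.3357  0.3192 -0.0583 -0.0213 -0.0822] 52.3 12.896649517397197
```

```bash
python3 - <<'E'
from kin import *
import pickle
S=[pickle.load(open("s4.pkl","rb")),pickle.load(open("d2.pkl","rb"))["s"],pickle.load(open("w3.pkl","rb"))[1]]
data=[(x["q"],x["tool_pos"]) for x in S]
data.append((np.array([-1.3,.689,-.195,1.565,.157,.902,-.215]),np.array([.147,.608,.258])))
data+=[(np.array(q),np.array(p)) for q,p in[([-0.76,.39,.26,1.7,-.11,1.07,-.99],[.45,.2462,.3975]),([.34,.75,.5,1.66,-.44,.86,-.23],[.4697,-.3842,.2347]),([.44,.96,.33,1.76,-.58,.52,-.11],[.4658,-.3892,.0678]),([.3,.61,.59,1.5,-.36,1.14,-.31],[.464,-.3889,.368])]]
def mats(q):
    M=R.identity(); o=[]
    for i,v in enumerate(q):
        M=M*(R.from_euler("z",-v) if i%2==0 else R.from_euler("y",v)); o.append(M.as_matrix())
    return o
A=[];b=[]
for q,p in data:
    m=mats(q); A.append(np.hstack([np.eye(3)[:,2:],m[0][:,:2],m[2],m[3],m[5]])); b.append(p)
A=np.vstack(A);b=np.concatenate(b)
for lam in(0,1e-3,1e-2):
    x=np.linalg.lstsq(np.vstack([A,lam*np.eye(A.shape[1])]),np.r_[b,np.zeros(A.shape[1])],rcond=None)[0]
    print("d1",x[0].round(3),"sh",x[1:3].round(3),"el",x[3:6].round(3),"wr",x[6:9].round(3),"tool",x[9:].round(3)); print(((A@x-b)*1000).round(1))
E
```

```text
d1 0.346 sh [-0.001 -0.018] el [ 0.002 -0.014  0.564] wr [-0.001 -0.014  0.346] tool [0.002 0.    0.305]
[-0.1  0.3 -0.8  0.1 -0.5  0.2 -0.1 -0.1  0.3 -0.7  0.2 -0.2  1.  -1.6
  0.4 -1.4 -1.4 -1.4  1.4  1.2  2.   1.3  1.  -0.4]
d1 0.346 sh [-0.001 -0.018] el [ 0.002 -0.014  0.564] wr [-0.001 -0.014  0.346] tool [0.002 0.    0.305]
[-0.1  0.3 -0.8  0.1 -0.5  0.2 -0.1 -0.1  0.3 -0.7  0.2 -0.2  1.  -1.6
  0.4 -1.4 -1.4 -1.4  1.4  1.2  2.   1.3  1.  -0.4]
d1 0.344 sh [-0.001 -0.018] el [ 0.003 -0.014  0.563] wr [-0.002 -0.014  0.345] tool [0.002 0.    0.304]
[-0.1  0.5 -0.9  0.  -0.4  0.2 -0.2 -0.3  0.3 -0.7  0.1 -0.1  1.1 -1.5
  0.4 -1.5 -1.4 -1.4  1.4  1.   2.   1.1  1.1 -0.5]
```

```bash
cat > kin.py <<'E'
import numpy as np
from scipy.spatial.transform import Rotation as R
from scipy.optimize import least_squares
TZ=R.from_euler("z",np.pi/2)
LO=np.array([-3.01,-.46,-1.47,.13,-1,.04,-2.66]); HI=np.array([3.01,2.08,1.51,2.56,4.14,2.09,2.66])
def fk(q):
    M=R.identity(); p=np.array([0,0,.346])
    off={0:[-.001,-.018,0],2:[.002,-.014,.564],3:[-.001,-.014,.346],5:[.002,0,.305]}
    for i,v in enumerate(q):
        M=M*(R.from_euler("z",-v) if i%2==0 else R.from_euler("y",v))
        if i in off: p=p+M.apply(off[i])
    return p,M*TZ
def ik(pos,M,q0,q3=None,m=.02,w=1e-3):
    """IK near q0 within the ranges; q3 pins joint 3"""
    t=R.from_matrix(M)
    def f(q):
        p,A=fk(q); e=np.r_[(p-pos)*10,(A.inv()*t).as_rotvec()*3]
        return np.r_[e,w*(q-q0)] if q3 is None else np.r_[e,q[2]-q3]
    r=least_squares(f,np.clip(q0,LO+m+.001,HI-m-.001),bounds=(LO+m,HI-m)); return r.x,np.abs(f(r.x)[:6]).max()
E
python3 - <<'E'
from kin import *
from geo import pose,down
t,M=pose([.5675,.0195,.138,-.272,np.radians(24)])
D=down(-.272,np.radians(24)); F=D@np.diag([-1,-1,1])
rng=np.random.default_rng(0)
for name,A in(("x up slope",D),("x down slope",F)):
  for h in(.075,.14,.2):
    print(name,h)
    for q3 in np.arange(-1.4,1.5,.35):
        sols=[]
        for k in range(14):
            q,e=ik(t+M[:,2]*h,A,rng.uniform(LO+.1,HI-.1),q3)
            if e<.01 and abs(q[2]-q3)<.02 and not any(np.abs(q-x).max()<.05 for x in sols): sols.append(q)
        for q in sols: print("  ",q.round(2))
E
```

```text
x up slope 0.075
   [ 0.19  0.66 -0.7   2.22  1.6   0.64  2.64]
   [-0.03  0.6  -0.35  2.23  1.66  0.41  2.56]
   [-0.26  0.59  0.    2.24  1.84  0.22  2.37]
   [-0.47  0.62  0.35  2.26  3.21  0.08  1.  ]
x up slope 0.14
   [-0.53  0.47  0.35  2.25  0.51  0.09 -2.58]
x up slope 0.2
   [-0.58  0.33  0.35  2.22  0.39  0.26 -2.47]
   [-0.81  0.39  0.7   2.23 -0.26  0.24 -1.79]
   [-0.99  0.5   1.05  2.24 -0.94  0.36 -1.08]
x down slope 0.075
   [ 0.49  0.98 -1.4   2.21  1.58  1.25 -0.43]
   [ 0.37  0.78 -1.05  2.21  1.58  0.91 -0.46]
   [ 0.19  0.66 -0.7   2.22  1.6   0.64 -0.5 ]
   [-0.03  0.6  -0.35  2.23  1.66  0.41 -0.58]
   [-0.26  0.59  0.    2.24  1.84  0.22 -0.77]
   [-0.47  0.62  0.35  2.26  3.21  0.08 -2.14]
x down slope 0.14
   [ 0.51  0.79 -1.4   2.21  1.42  1.14 -0.37]
   [ 0.38  0.61 -1.05  2.21  1.39  0.82 -0.33]
   [ 0.18  0.51 -0.7   2.22  1.35  0.59 -0.29]
   [-0.05  0.46 -0.35  2.23  1.29  0.4  -0.23]
   [-0.29  0.44  0.    2.24  1.16  0.24 -0.1 ]
   [-0.53  0.47  0.35  2.25  0.51  0.09  0.56]
x down slope 0.2
   [ 0.55  0.62 -1.4   2.18  1.25  1.04 -0.25]
   [ 0.4   0.46 -1.05  2.19  1.16  0.77 -0.15]
   [ 0.18  0.37 -0.7   2.19  1.06  0.59 -0.03]
   [-0.06  0.33 -0.35  2.2   0.93  0.45  0.1 ]
   [-0.33  0.31 -0.    2.21  0.74  0.35  0.31]
   [-0.58  0.33  0.35  2.22  0.39  0.26  0.67]
   [-0.81  0.39  0.7   2.23 -0.26  0.24  1.35]
   [-0.99  0.5   1.05  2.24 -0.94  0.36  2.06]
```

```bash
cat >> kin.py <<'E'
def sim(q,rows,W=np.ones(7),sub=4,ref=None,k=0.):
    """pseudo-inverse tracking of tool rows [(cm),(deg)] from q; optional pull toward ref"""
    q=np.array(q,float); p,A=fk(q)
    for d,r in rows:
        p1=p+A.apply(np.array(d)/100); A1=A*R.from_rotvec(np.radians(r))
        dr=(A.inv()*A1).as_rotvec()
        for i in range(1,sub+1):
            pt=p+(p1-p)*i/sub; At=A*R.from_rotvec(dr*i/sub)
            for _ in range(2):
                pc,Ac=fk(q); e=np.r_[pt-pc,(At*Ac.inv()).as_rotvec()]
                J=np.array([np.r_[(fk(q+h)[0]-pc),(fk(q+h)[1]*Ac.inv()).as_rotvec()]/1e-5 for h in np.eye(7)*1e-5]).T
                Wi=np.diag(1/W); Jp=Wi@J.T@np.linalg.inv(J@Wi@J.T+1e-6*np.eye(6))
                dq=Jp@e
                if ref is not None: dq+=(np.eye(7)-Jp@J)@(k*(ref-q))
                q=np.clip(q+dq,LO,HI)
        p,A=p1,A1
    return q
E
cat > t.py <<'E'
from kin import *
q0=[-1.3,.689,-.195,1.565,.157,.902,-.215]; z=[0,0,0]
segs=[[[[-3.8,-2.8,-1.4],z]]*10+[[z,[0,0,10.6]]]*10, [[[-4.5,2.75,0],z]]*12+[[[0,0,4],[0,0,10.6]]]*4, [[[-.2,0,3.4],z]]*5, [[[0,0,-4],z]]*8,
 [[[1.25,-3.35,0],z]]*12+[[z,[-1.34,4.62,6.5]]]*5]
obs=[[-0.76,.39,.26,1.7,-.11,1.07,-.99],[.34,.75,.5,1.66,-.44,.86,-.23],[.44,.96,.33,1.76,-.58,.52,-.11],[.3,.61,.59,1.5,-.36,1.14,-.31],[-0.99,.35,.96,2.16,-.36,.41,-1.65]]
for k,ref in((0,None),(.05,np.array(q0)),(.05,(LO+HI)/2),(.02,np.zeros(7))):
    q=q0; print(k,ref)
    for s,o in zip(segs,obs): q=sim(q,s,ref=ref,k=k); print(q.round(2),o)
E
python3 t.py
```

```text
0 None
[-0.76  0.39  0.26  1.7  -0.11  1.06 -0.98] [-0.76, 0.39, 0.26, 1.7, -0.11, 1.07, -0.99]
[ 0.34  0.74  0.5   1.66 -0.45  0.85 -0.23] [0.34, 0.75, 0.5, 1.66, -0.44, 0.86, -0.23]
[ 0.44  0.96  0.33  1.77 -0.58  0.51 -0.1 ] [0.44, 0.96, 0.33, 1.76, -0.58, 0.52, -0.11]
[ 0.3   0.59  0.59  1.47 -0.34  1.18 -0.31] [0.3, 0.61, 0.59, 1.5, -0.36, 1.14, -0.31]
[-1.05  0.3   0.99  2.14 -0.22  0.45 -1.78] [-0.99, 0.35, 0.96, 2.16, -0.36, 0.41, -1.65]
0.05 [-1.3    0.689 -0.195  1.565  0.157  0.902 -0.215]
[-0.82  0.4   0.35  1.71 -0.15  1.07 -0.94] [-0.76, 0.39, 0.26, 1.7, -0.11, 1.07, -0.99]
[ 0.38  0.73  0.42  1.66 -0.37  0.83 -0.3 ] [0.34, 0.75, 0.5, 1.66, -0.44, 0.86, -0.23]
[ 0.51  0.94  0.21  1.77 -0.38  0.47 -0.28] [0.44, 0.96, 0.33, 1.76, -0.58, 0.52, -0.11]
[ 0.37  0.57  0.46  1.47 -0.27  1.17 -0.38] [0.3, 0.61, 0.59, 1.5, -0.36, 1.14, -0.31]
[-1.07  0.31  1.04  2.14 -0.28  0.46 -1.72] [-0.99, 0.35, 0.96, 2.16, -0.36, 0.41, -1.65]
0.05 [0.    0.81  0.02  1.345 1.57  1.065 0.   ]
[-0.37  0.39 -0.32  1.69  0.14  1.09 -1.26] [-0.76, 0.39, 0.26, 1.7, -0.11, 1.07, -0.99]
[ 0.68  0.69 -0.12  1.64  0.1   0.82 -0.74] [0.34, 0.75, 0.5, 1.66, -0.44, 0.86, -0.23]
[ 0.72  0.93 -0.18  1.76  0.31  0.48 -0.91] [0.44, 0.96, 0.33, 1.76, -0.58, 0.52, -0.11]
[ 0.72  0.53 -0.16  1.45  0.09  1.17 -0.72] [0.3, 0.61, 0.59, 1.5, -0.36, 1.14, -0.31]
[-0.49  0.2   0.2   2.12  0.36  0.5  -2.42] [-0.99, 0.35, 0.96, 2.16, -0.36, 0.41, -1.65]
0.02 [0. 0. 0. 0. 0. 0. 0.]
[-0.64  0.38  0.08  1.7  -0.03  1.06 -1.07] [-0.76, 0.39, 0.26, 1.7, -0.11, 1.07, -0.99]
[ 0.45  0.71  0.29  1.66 -0.26  0.82 -0.41] [0.34, 0.75, 0.5, 1.66, -0.44, 0.86, -0.23]
[ 0.53  0.94  0.16  1.77 -0.3   0.46 -0.36] [0.44, 0.96, 0.33, 1.76, -0.58, 0.52, -0.11]
[ 0.46  0.55  0.3   1.46 -0.17  1.16 -0.47] [0.3, 0.61, 0.59, 1.5, -0.36, 1.14, -0.31]
[-0.8   0.22  0.61  2.13  0.14  0.46 -2.17] [-0.99, 0.35, 0.96, 2.16, -0.36, 0.41, -1.65]
```

```bash
cat > t2.py <<'E'
from kin import *
from plant import sensors
q=sensors.get_state()["q"]; z=[0,0,0]
for name,segs in {
 "A":[[[[0,0,-4],z]]*3,[[z,[0,0,-10]]]*18,[[[0,0,2],z]]*6,[[[0,0,1],z]]*5],
 "B":[[[[0,0,-4],z]]*2,[[z,[0,0,-10]]]*18,[[[0,0,2],z]]*4,[[[0,0,1],z]]*5],
 "C":[[[[0,0,-4],z]]*4,[[z,[0,0,-10]]]*18,[[[0,0,2],z]]*8,[[[0,0,1],z]]*5],
 "D":[[[[0,0,-4],z]]*3,[[z,[0,-8,0]]]*3,[[z,[0,0,-10]]]*18,[[z,[0,-8,0]]]*3,[[[0,0,2],z]]*6,[[[0,0,1],z]]*5],
}.items():
    print(name); x=q
    for s in segs: x=sim(x,s); print(x.round(2),fk(x)[0].round(3))
E
python3 t2.py
```

```text
A
[-1.1   0.34  1.04  2.2  -0.35  0.39 -1.69] [0.469 0.048 0.367]
[-0.49  0.21  0.17  2.18  0.48  0.45  0.56] [0.469 0.048 0.367]
[-0.52  0.49  0.35  2.25  0.61  0.07  0.45] [0.516 0.034 0.257]
[-0.53  0.62  0.42  2.25  0.65  0.04  0.42] [0.513 0.002 0.21 ]
B
[-0.91  0.39  0.84  2.23 -0.44  0.28 -1.61] [0.485 0.043 0.33 ]
[-0.37  0.29  0.04  2.21  0.66  0.36  0.38] [0.485 0.043 0.33 ]
[-0.49  0.49  0.3   2.25  0.85  0.09  0.22] [0.516 0.034 0.257]
[-0.57  0.63  0.49  2.26  0.93  0.04  0.13] [ 0.516 -0.011  0.215]
C
[-1.3   0.29  1.24  2.16 -0.25  0.5  -1.78] [0.454 0.052 0.403]
[-0.74  0.14  0.41  2.15  0.35  0.54  0.69] [0.454 0.052 0.403]
[-0.54  0.5   0.38  2.25  0.33  0.06  0.74] [0.516 0.034 0.257]
[-0.5   0.61  0.38  2.25  0.34  0.04  0.73] [0.51  0.012 0.206]
D
[-1.1   0.34  1.04  2.2  -0.35  0.39 -1.69] [0.469 0.048 0.367]
[-0.76  0.46  0.87  1.88 -0.42  0.99 -1.55] [0.469 0.048 0.367]
[-0.19  0.35 -0.02  1.86  0.01  0.94  1.09] [0.469 0.048 0.367]
[-0.5   0.21  0.18  2.18  0.47  0.44  0.57] [0.469 0.048 0.367]
[-0.52  0.49  0.35  2.25  0.59  0.07  0.47] [0.516 0.034 0.257]
[-0.53  0.62  0.42  2.25  0.63  0.04  0.44] [0.513 0.003 0.209]
```

```bash
cat > t3.py <<'E'
from kin import *
import pickle,time
q=pickle.load(open("s4.pkl","rb"))["q"]; z=[0,0,0]
x=sim(q,[[[0,0,-4],z]]*3); p0,A0=fk(x)
def leg(q,p,A,n):
    """straight rows to world pose"""
    pc,Ac=fk(q); d=(p-pc)*100/n; dr=np.degrees((Ac.inv()*A).as_rotvec())/n
    rows=[]; B=Ac
    for i in range(n):
        rows.append([B.inv().apply(d),dr]); B=B*R.from_rotvec(np.radians(dr))
    return sim(q,rows,sub=1)
best=[]; rng=np.random.default_rng(1); T=time.time()
while time.time()-T<200:
    dp=rng.uniform([-.03,-.3,0],[.2,.3,.12]); rp=rng.uniform(-40,40,2); tot=rng.choice([-180,-230,-280])
    dp2=rng.uniform([-.03,-.3,0],[.2,.3,.12]); rp2=rng.uniform(-40,40,2)
    A1=A0*R.from_euler("xy",rp,degrees=True)
    y=leg(x,p0+dp,A1,8); y=sim(y,[[z,[0,0,tot/18]]]*18,sub=1)
    A2=A0*R.from_euler("z",tot,degrees=True)*R.from_euler("xy",rp2,degrees=True)
    y=leg(y,p0+dp2,A2,8); y=sim(y,[[z,[0,0,(-180-tot)/10]]]*10,sub=1)
    y=leg(y,p0,A0*R.from_euler("z",180,degrees=True),8)
    if np.linalg.norm(fk(y)[0]-p0)>.01 : continue
    best.append((y[2],y.round(2).tolist(),tot,dp.round(2).tolist(),rp.round(0).tolist(),dp2.round(2).tolist(),rp2.round(0).tolist()))
best.sort(key=lambda b:b[0]); print(len(best)); [print(b) for b in best[:8]]
E
python3 t3.py
```

```text
549
(np.float64(-1.47), [0.62, 0.52, -1.47, 2.14, 1.1, 1.04, -0.14], np.int64(-280), [0.2, -0.11, 0.09], [34.0, 22.0], [0.09, -0.21, 0.05], [26.0, 14.0])
(np.float64(-1.47), [0.62, 0.52, -1.47, 2.14, 1.1, 1.04, -0.14], np.int64(-280), [0.12, -0.26, 0.12], [17.0, 32.0], [0.12, 0.11, 0.11], [40.0, -10.0])
(np.float64(-1.3415889911330448), [0.58, 0.45, -1.34, 2.14, 1.06, 0.93, -0.08], np.int64(-180), [0.16, -0.19, 0.01], [26.0, 37.0], [0.14, -0.26, 0.02], [-28.0, -32.0])
(np.float64(-1.2980722363633448), [0.56, 0.43, -1.3, 2.14, 1.04, 0.9, -0.06], np.int64(-280), [0.09, 0.29, 0.04], [37.0, 25.0], [0.1, -0.2, 0.06], [36.0, -40.0])
(np.float64(-1.2343975871577062), [0.53, 0.4, -1.23, 2.14, 1.02, 0.85, -0.03], np.int64(-230), [-0.02, -0.17, 0.01], [5.0, 20.0], [0.08, 0.18, 0.01], [-28.0, -35.0])
(np.float64(-1.1835621914285621), [0.51, 0.38, -1.18, 2.15, 1.0, 0.82, -0.01], np.int64(-230), [0.19, -0.05, 0.06], [23.0, 37.0], [0.03, -0.22, 0.09], [14.0, -4.0])
(np.float64(-1.145708404776754), [0.49, 0.37, -1.15, 2.15, 0.99, 0.8, 0.01], np.int64(-280), [0.16, 0.27, 0.1], [-4.0, 26.0], [0.09, -0.19, 0.03], [16.0, -24.0])
(np.float64(-1.1036777455740603), [0.46, 0.35, -1.1, 2.15, 0.97, 0.78, 0.03], np.int64(-230), [0.07, -0.11, 0.08], [35.0, 39.0], [-0.02, 0.08, 0.11], [36.0, 15.0])
```

```bash
cat > t4.py <<'E'
from t3h import *
import itertools
out=[]
for dx,dy,ro,pi,tot in itertools.product((0,.1),(-.2,-.1,0,.1),(-20,0,25),(-20,0,15,30),(-180,-240)):
    y=leg(x,p0+[dx,dy,.02],A0*R.from_euler("xy",[ro,pi],degrees=True),6)
    mn=9
    for i in range(6):
        y=sim(y,[[z,[0,0,tot/18]]]*3,sub=2); mn=min(mn,(y-LO).min(),(HI-y).min())
    y=leg(y,p0+[0,0,.02],A0*R.from_euler("z",tot,degrees=True),6); mn=min(mn,(y-LO).min(),(HI-y).min())
    if tot!=-180: y=sim(y,[[z,[0,0,(-180-tot)/6]]]*6,sub=2)
    mn=min(mn,(y-LO).min(),(HI-y).min())
    if mn>.02 and np.linalg.norm(fk(y)[0]-p0)<.03: out.append((y[2],mn,dx,dy,ro,pi,tot,y.round(2).tolist()))
out.sort(key=lambda b:b[0])
for o in out[:12]: print(o)
E
sed -n '1,/return sim/p' t3.py > t3h.py
python3 t4.py
```

```text
(np.float64(-0.7491833584316598), np.float64(0.11215202844094693), 0.1, -0.2, 25, 15, -240, [0.24, 0.24, -0.75, 2.12, 0.75, 0.67, 0.27])
(np.float64(-0.43521894385074905), np.float64(0.07898832887433752), 0, -0.2, 25, 15, -180, [-0.0, 0.2, -0.44, 2.12, 0.64, 0.6, 0.39])
(np.float64(-0.38186958009652894), np.float64(0.2094529141058202), 0.1, 0.1, 25, 0, -240, [-0.05, 0.2, -0.38, 2.12, 0.63, 0.59, 0.4])
(np.float64(-0.3122223383833596), np.float64(0.11215764448476112), 0.1, -0.2, 25, 15, -180, [-0.1, 0.19, -0.31, 2.13, 0.6, 0.58, 0.43])
(np.float64(-0.3044274957170366), np.float64(0.43284730883829825), 0.1, -0.2, 0, 0, -240, [-0.11, 0.19, -0.3, 2.13, 0.6, 0.58, 0.43])
(np.float64(-0.27499324745474013), np.float64(0.11668478382256456), 0, 0.1, 25, 0, -240, [-0.13, 0.19, -0.27, 2.13, 0.59, 0.57, 0.44])
(np.float64(-0.19068968788171145), np.float64(0.42938308347659815), 0.1, -0.1, 0, 0, -240, [-0.2, 0.19, -0.19, 2.13, 0.56, 0.56, 0.47])
(np.float64(-0.1740080863224727), np.float64(0.1224192219597815), 0.1, 0, 25, 0, -240, [-0.22, 0.19, -0.17, 2.13, 0.56, 0.56, 0.48])
(np.float64(-0.16608306024548536), np.float64(0.36818577131092), 0, -0.2, 0, 0, -240, [-0.22, 0.19, -0.17, 2.13, 0.55, 0.55, 0.48])
(np.float64(-0.14799575663591386), np.float64(0.428059125126246), 0.1, -0.2, 0, 0, -180, [-0.24, 0.19, -0.15, 2.13, 0.55, 0.55, 0.49])
(np.float64(-0.1447513985686349), np.float64(0.35888366697772556), 0.1, -0.2, 0, -20, -240, [-0.24, 0.18, -0.14, 2.13, 0.55, 0.55, 0.49])
(np.float64(-0.09524054251073295), np.float64(0.4264197987086309), 0.1, -0.2, -20, -20, -240, [-0.28, 0.18, -0.1, 2.13, 0.53, 0.54, 0.51])
```

```bash
cat > t5.py <<'E'
from t3h import *
for dx,dy,tot in((.1,-.2,-240),(.1,-.2,-270),(.15,-.25,-260),(.15,-.25,-290)):
    y=leg(x,p0+[dx,dy,.02],A0,6); print(dx,dy,tot); print(y.round(2))
    y=sim(y,[[z,[0,0,tot/24]]]*24,sub=2); print(y.round(2))
    y=leg(y,p0+[0,0,.02],A0*R.from_euler("z",tot,degrees=True),6); print(y.round(2))
    y=sim(y,[[z,[0,0,(-180-tot)/6]]]*6,sub=2); print(y.round(2))
    pt,M=fk(y); 
    for h in(.2,.16,.12,.09,.07):
        c=np.array([.5675,.0195,.138]); n=-A0.as_matrix()[:,2]; y=leg(y,c+n*h,A0*R.from_euler("z",180,degrees=True),4); print("  h",h,y.round(2),np.linalg.norm(fk(y)[0]-c-n*h).round(4))
E
python3 t5.py
```

```text
0.1 -0.2 -240
[-0.28  0.4   0.65  1.91 -0.49  0.53 -1.19]
[ 0.54  0.38 -0.54  1.87  0.51  0.58  2.04]
[ 0.05  0.21 -0.5   2.12  0.67  0.61  1.41]
[-0.11  0.19 -0.3   2.13  0.6   0.58  0.43]
  h 0.2 [-0.19  0.32 -0.18  2.21  0.85  0.4   0.19] 0.0
  h 0.16 [-0.26  0.4  -0.06  2.23  1.03  0.29  0.02] 0.0
  h 0.12 [-0.38  0.5   0.15  2.25  1.31  0.15 -0.25] 0.0
  h 0.09 [-0.32  0.56  0.08  2.25  1.75  0.17 -0.68] 0.0
  h 0.07 [-0.23  0.6  -0.04  2.24  1.86  0.24 -0.78] 0.0
0.1 -0.2 -270
[-0.28  0.4   0.65  1.91 -0.49  0.53 -1.19]
[ 0.63  0.4  -0.68  1.87  0.61  0.62  2.47]
[ 0.17  0.22 -0.66  2.12  0.72  0.64  1.88]
[-0.06  0.2  -0.36  2.13  0.62  0.59  0.41]
  h 0.2 [-0.15  0.32 -0.24  2.21  0.88  0.42  0.15] 0.0
  h 0.16 [-0.21  0.4  -0.13  2.23  1.07  0.32 -0.02] 0.0
  h 0.12 [-0.3   0.49  0.03  2.25  1.36  0.21 -0.3 ] 0.0
  h 0.09 [-0.27  0.56  0.    2.25  1.7   0.21 -0.63] 0.0
  h 0.07 [-0.2   0.6  -0.08  2.24  1.82  0.26 -0.74] 0.0
0.15 -0.25 -260
[-0.12  0.49  0.58  1.74 -0.52  0.61 -1.12]
[ 0.67  0.5  -0.68  1.7   0.6   0.69  2.4 ]
[ 0.17  0.22 -0.65  2.12  0.72  0.64  1.7 ]
[-0.04  0.2  -0.39  2.12  0.63  0.59  0.4 ]
  h 0.2 [-0.13  0.32 -0.27  2.21  0.9   0.43  0.14] 0.0
  h 0.16 [-0.19  0.4  -0.16  2.23  1.09  0.33 -0.04] 0.0
  h 0.12 [-0.27  0.49 -0.02  2.24  1.37  0.23 -0.31] 0.0
  h 0.09 [-0.24  0.55 -0.03  2.25  1.67  0.23 -0.61] 0.0
  h 0.07 [-0.19  0.6  -0.11  2.24  1.8   0.28 -0.72] 0.0
0.15 -0.25 -290
[-0.12  0.49  0.58  1.74 -0.52  0.61 -1.12]
[ 0.78  0.55 -0.9   1.7   0.77  0.78  2.66]
[ 0.38  0.27 -0.93  2.11  0.82  0.72  2.12]
[ 0.09  0.21 -0.55  2.12  0.69  0.62  0.34]
  h 0.2 [-0.    0.33 -0.43  2.2   0.97  0.48  0.06] 0.0
  h 0.16 [-0.06  0.41 -0.35  2.22  1.16  0.41 -0.12] 0.0
  h 0.12 [-0.1   0.49 -0.27  2.24  1.41  0.36 -0.35] 0.0
  h 0.09 [-0.09  0.56 -0.27  2.24  1.6   0.36 -0.53] 0.0
  h 0.07 [-0.07  0.61 -0.29  2.23  1.71  0.38 -0.63] 0.0
```

Emit:
step_arm(steps=[[[0,0,-2],[0,0,0]],[[0,0,-4],[0,0,0]],[[0,0,-4],[0,0,0]],[[0,0,-2],[0,0,0]],[[3.35,3.33,1.13],[0,0,0]],[[3.35,3.33,1.13],[0,0,0]],[[3.35,3.33,1.13],[0,0,0]],[[3.35,3.33,1.13],[0,0,0]],[[3.35,3.33,1.13],[0,0,0]],[[3.35,3.33,1.13],[0,0,0]]])

```text
clock: 14.75
tool_pos: [0.6187, -0.204, 0.3868]
eef_rot: [0.969, -0.133, 0.206, 0.028]
contact_force: [0.4, 0.2, -4.5]
opening: 0.103
finger_force: 50.0
```

Emit:
step_arm(steps=[[[0,0,0],[0,0,-10]],[[0,0,0],[0,0,-10]],[[0,0,0],[0,0,-10]],[[0,0,0],[0,0,-10]],[[0,0,0],[0,0,-10]],[[0,0,0],[0,0,-10]],[[0,0,0],[0,0,-10]],[[0,0,0],[0,0,-10]],[[0,0,0],[0,0,-10]],[[0,0,0],[0,0,-10]],[[0,0,0],[0,0,-10]],[[0,0,0],[0,0,-10]]])

```text
clock: 16.25
tool_pos: [0.6177, -0.2031, 0.3863]
eef_rot: [0.598, 0.774, 0.077, 0.192]
contact_force: [-0.3, 0.2, -6.0]
opening: 0.099
finger_force: 50.0
```

Emit:
step_arm(steps=[[[0,0,0],[0,0,-10]],[[0,0,0],[0,0,-10]],[[0,0,0],[0,0,-10]],[[0,0,0],[0,0,-10]],[[0,0,0],[0,0,-10]],[[0,0,0],[0,0,-10]],[[0,0,0],[0,0,-10]],[[0,0,0],[0,0,-10]],[[0,0,0],[0,0,-10]],[[0,0,0],[0,0,-10]],[[0,0,0],[0,0,-10]],[[0,0,0],[0,0,-10]]])

```text
clock: 17.75
tool_pos: [0.6177, -0.2036, 0.3861]
eef_rot: [-0.371, 0.905, -0.128, 0.163]
contact_force: [-0.7, -0.5, -4.3]
opening: 0.105
finger_force: 50.0
```

```bash
sed -i 's/P\[3\],P\[4\]))$/P[3],P[4])@np.diag([-1,-1,1]))/' tgt.py; sed -i 's/"\*\*"//' tgt.py; python3 tgt.py .0012 -.0006 .25
```

```text
17.75 [ 0.61  0.48 -0.58  1.71  0.52  0.66  2.13] [-0.7 -0.5 -4.3] [ 0.29  0.81 -0.  ] 50.0
tcp in platform mm [ 199.8 -201.4  182.6]
.25 [-7.52 27.48 -6.76] [ 1.900e-01 -1.100e-01 -1.198e+02]
```

```bash
sed -i 's/down(P\[3\],P\[4\])))$/down(P[3],P[4])@np.diag([-1,-1,1])))/' tgt.py; python3 tgt.py -.0012 .0006 .26 .24
```

```text
17.75 [ 0.61  0.48 -0.58  1.71  0.52  0.66  2.13] [-0.7 -0.5 -4.3] [ 0.29  0.81 -0.  ] 50.0
tcp in platform mm [ 199.8 -201.4  182.6]
.26 [-7.53 27.21 -7.76] [-0.09 -0.17 60.2 ]
.24 [-7.54 27.21 -5.76] [-0.09 -0.17 60.2 ]
```

Emit:
step_arm(steps=[[[0,0,0],[0,0,-10]],[[0,0,0],[0,0,-10]]])

```text
clock: 18.0
tool_pos: [0.6177, -0.2037, 0.386]
eef_rot: [-0.523, 0.827, -0.155, 0.138]
contact_force: [0.4, -0.0, -5.6]
opening: 0.103
finger_force: 50.0
```

```bash
python3 tgt.py -.0012 .0006 .25
```

```text
18.0 [ 0.66  0.5  -0.67  1.7   0.6   0.69  2.41] [ 0.4 -0.  -5.6] [ 0.33  0.87 -0.01] 50.0
tcp in platform mm [ 199.8 -201.5  182.5]
.25 [-16.39  23.    -6.77] [-7.000e-02 -2.000e-01  8.019e+01]
```

Return above the platform and turn back 80 degrees.

Emit:
step_arm(steps=[[[-2.7,3.8,-1.1],[0,0,0]],[[-2.7,3.8,-1.1],[0,0,0]],[[-2.7,3.8,-1.1],[0,0,0]],[[-2.7,3.8,-1.1],[0,0,0]],[[-2.7,3.8,-1.1],[0,0,0]],[[-2.7,3.8,-1.1],[0,0,0]]])

```text
clock: 18.75
tool_pos: [0.4727, 0.0453, 0.3673]
eef_rot: [-0.52, 0.828, -0.154, 0.14]
contact_force: [1.0, 0.2, -5.1]
opening: 0.107
finger_force: 50.0
```

Emit:
step_arm(steps=[[[0,0,0],[0,0,10]],[[0,0,0],[0,0,10]],[[0,0,0],[0,0,10]],[[0,0,0],[0,0,10]],[[0,0,0],[0,0,10]],[[0,0,0],[0,0,10]],[[0,0,0],[0,0,10]],[[0,0,0],[0,0,10.2]],[[0,0,0],[0,0,0]]])

```text
clock: 19.88
tool_pos: [0.4736, 0.0443, 0.3673]
eef_rot: [0.135, 0.969, -0.028, 0.206]
contact_force: [-0.2, -0.5, -5.0]
opening: 0.106
finger_force: 50.0
```

```bash
python3 tgt.py -.0012 .0006 .13 .1
```

```text
19.875 [-0.11  0.23 -0.3   2.15  0.67  0.53  0.36] [-0.2 -0.5 -5. ] [ 0.2   0.78 -0.08] 50.0
tcp in platform mm [  4.6  -1.3 249. ]
.13 [ 0.35  0.08 11.9 ] [-0.05  0.04 -0.22]
.1 [ 0.35  0.09 14.9 ] [-0.05  0.04 -0.22]
```

Emit:
step_arm(steps=[[[0.35,0.1,2],[0,0,-0.2]],[[0,0,3],[0,0,0]],[[0,0,3],[0,0,0]],[[0,0,3],[0,0,0]],[[0,0,1.5],[0,0,0]],[[0,0,1.5],[0,0,0]],[[0,0,0.4],[0,0,0]],[[0,0,0],[0,0,0]],[[0,0,0],[0,0,0]]])

```text
clock: 21.0
tool_pos: [0.5276, 0.0307, 0.2344]
eef_rot: [0.133, 0.969, -0.028, 0.206]
contact_force: [-0.2, 0.0, -5.3]
opening: 0.104
finger_force: 50.0
```

```bash
python3 tgt.py -.0012 .0006 .1 .075;python3 - <<'E'
from plant import vision,sensors
from crop import crops
import pickle
s=sensors.get_state(); S=vision.snapshot("scene"); T=vision.snapshot("top"); pickle.dump((S,T,s),open("d5.pkl","wb"))
crops("pics/c5.png",[(S["img"],275,180,110,95),(T["img"],285,210,80,110)],4)
E
```

```text
21.0 [-0.37  0.53  0.15  2.24  1.52  0.13 -0.45] [-0.2  0.  -5.3] [ 0.24  0.83 -0.01] 50.0
tcp in platform mm [1.400e+00 1.000e-01 1.049e+02]
.1 [ 0.02 -0.07  0.49] [ 0.02  0.01 -0.03]
.075 [ 0.02 -0.07  2.99] [ 0.02  0.01 -0.03]
```

View pics/c5.png

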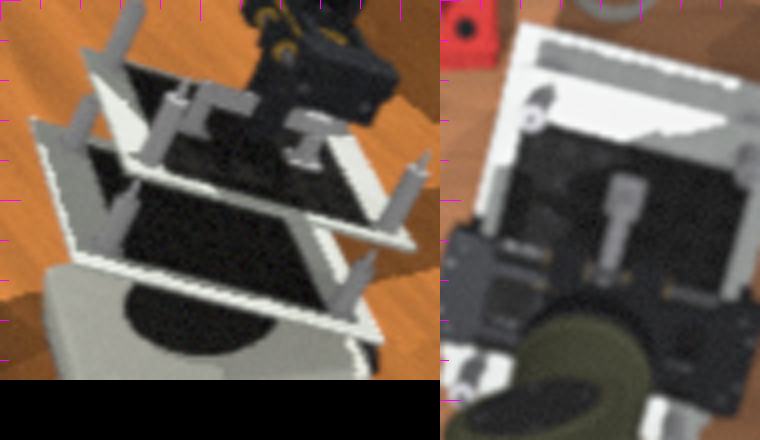

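```bash
python3 - <<'E'
from geo import *
import pickle
S,T,s=pickle.load(open("d5.pkl","rb"))
t,M=pose([.5675,.0195,.138,-.272,np.radians(24)])
rp=M.T@(s["tool_pos"]-t)+[-.0012,.0006,0]
def res(off):
    P=np.array([[.092,.067,.056],[-.092,.067,.056],[.092,.067,.091-.056],[-.092,.067,.035]])
    P[2:]+=rp; return proj(S,P@M.T+t)
px=np.array([(309.25,225.75),(368.75,243),(321.75,201.25),(381,219.25)])
print((px-res(0)).round(1), rp)
J=[(proj(S,(M[:,i]*.001+t+M[:,2]*.1))-proj(S,t+M[:,2]*.1)).round(2).tolist() for i in range(3)]; print(J)
# top view: standoff ring/tip of deck x+,y+ approx
print(proj(T,(np.array([[.092,.067,.035]])+rp)@M.T+t))
E
```

```text
[[ 0.7  0.5]
 [ 0.9  1.1]
 [ 0.1  2.4]
 [-0.8  2.1]] [0.00018346 0.00065058 0.10491068]
[[[-0.31, -0.09]], [[0.09, 0.18]], [[0.15, -0.3]]]
[[306.72063125 241.14562805]]
```

```bash
python3 - <<'E'
from geo import *
import pickle
S,T,s=pickle.load(open("d5.pkl","rb"))
t,M=pose([.5675,.0195,.138,-.272,np.radians(24)])
rp=M.T@(s["tool_pos"]-t)+[-.0012,.0006,0]
f=lambda P:proj(T,np.array([P])@M.T+t).round(1).tolist()
print("plat corner",f([.12,.095,0]),"post shoulder",f([.092,.067,.04]),f([.092,.067,.056]))
print("deck corner",f(np.array([.11,.085,-.031])+rp),"shoulder",f(np.array([.092,.067,.019])+rp),f(np.array([.092,.067,.035])+rp))
E
python3 - <<'E'
import sys; sys.path.insert(0,'.')
import pickle,cv2,numpy as np
S,T,s=pickle.load(open("d5.pkl","rb"))
g=cv2.cvtColor(T["img"],cv2.COLOR_RGB2GRAY)
print(g[222:246,298:316:1])
E
```

```text
plat corner [[305.3, 215.5]] post shoulder [[311.5, 231.7]] [[310.8, 233.1]]
deck corner [[304.5, 226.0]] shoulder [[307.5, 239.5]] [[306.7, 241.1]]
[[103  89  86  96 132 191 237 245 245 244 235 199 157 147 144 143 142 145]
 [ 92  85  95 112 154 216 241 245 245 245 235 195 156 147 142 143 142 144]
 [ 86  86 102 122 170 228 244 244 245 244 226 178 144 135 135 135 136 141]
 [ 88  90 111 129 175 231 242 241 239 234 208 159 133 126 125 128 132 136]
 [ 99 105 120 139 190 232 240 236 232 226 208 174 151 136 129 126 123 126]
 [111 118 128 160 213 238 242 240 239 239 235 224 212 192 175 159 142 135]
 [127 129 134 171 226 244 244 243 244 244 245 245 243 237 230 221 207 192]
 [133 129 130 172 232 244 244 243 244 244 245 246 246 244 239 238 241 239]
 [131 128 140 189 233 243 243 243 244 244 245 243 238 232 224 230 243 245]
 [131 134 156 210 239 244 244 244 244 243 236 217 192 178 173 201 236 245]
 [133 135 171 228 243 244 244 245 244 230 189 152 130 130 140 180 231 245]
 [137 134 176 230 243 243 244 243 237 195 139 114 113 119 129 170 224 243]
 [136 145 187 232 243 244 244 238 213 157 118 112 113 116 127 169 219 240]
 [142 156 206 234 242 243 241 228 186 147 133 127 120 116 147 197 233 243]
 [140 165 217 238 241 241 238 223 204 191 186 170 144 137 179 230 245 245]
 [133 167 222 240 241 240 235 231 226 222 222 212 183 171 217 242 246 244]
 [131 174 226 239 241 240 238 234 225 211 213 221 209 204 230 245 246 245]
 [142 191 231 240 241 240 238 231 207 176 191 218 217 212 228 240 246 247]
 [149 211 237 241 241 240 238 227 204 180 196 215 203 172 170 192 225 238]
 [161 219 240 242 242 239 229 213 200 200 205 198 162 118  94 106 136 169]
 [172 225 240 241 241 237 208 163 158 170 166 144 109  67  48  50  60  83]
 [192 233 241 241 242 240 194 119  95 102  98  82  62  48  47  44  40  45]
 [211 237 241 242 243 238 186 104  57  56  58  59  51  52  48  49  48  48]
 [224 240 243 242 243 229 166  88  50  52  54  59  57  52  53  50  49  52]]
```

```bash
cat > edges.py <<'E'
from geo import *
from scipy.ndimage import map_coordinates
import cv2
def prof(cam,A,B,half=6,n=40):
    """mean grey profile across the segment A-B (pixels), from -half to half along its normal"""
    g=cv2.cvtColor(cam["img"],cv2.COLOR_RGB2GRAY).astype(float)
    A,B=np.array(A),np.array(B); d=(B-A)/np.linalg.norm(B-A); nrm=np.array([d[1],-d[0]])
    o=np.arange(-half,half+.1,.5); pts=A+np.linspace(0,1,n)[:,None]*(B-A)
    q=pts[:,None]+o[None,:,None]*nrm; v=map_coordinates(g,[q[...,1],q[...,0]],order=1)
    return o,np.median(v,0).round(0),nrm.round(2)
E
python3 - <<'E'
from edges import *
import pickle
S,T,s=pickle.load(open("d5.pkl","rb"))
t,M=pose([.5675,.0195,.138,-.272,np.radians(24)])
rp=M.T@(s["tool_pos"]-t)+[-.0012,.0006,0]
f=lambda P,c=T:proj(c,np.array(P)@M.T+t)
for nm,c,P in(("plat top edge",T,[[.12,.08,0],[.12,-.08,0]]),("deck top edge",T,[[.11,.05,-.031]+rp*0+rp,[.11,-.03,-.031]+rp]),("plat left",T,[[.11,.095,0],[.03,.095,0]]),("deck left",T,[[.10,.085,-.031]+rp,[.04,.085,-.031]+rp]),("plat y+ scene",S,[[-.08,.095,0],[.08,.095,0]]),("deck y+ scene",S,[[-.08,.085,-.031]+rp,[.08,.085,-.031]+rp])):
    q=f(P,c); o,v,n=prof(c,q[0],q[1]); print(nm,q.round(1).tolist(),"n",n); print(" ",v.astype(int).tolist())
E
```

```text
plat top edge [[310.8, 217.0], [370.1, 232.4]] n [ 0.25 -0.97]
  [148, 147, 147, 147, 148, 151, 161, 180, 203, 222, 226, 218, 193, 162, 129, 105, 90, 84, 85, 86, 88, 90, 88, 90, 91]
deck top edge [[318.2, 229.5], [349.5, 237.7]] n [ 0.25 -0.97]
  [244, 244, 244, 244, 244, 244, 244, 244, 244, 245, 244, 239, 229, 210, 187, 165, 153, 149, 148, 148, 148, 148, 148, 147, 147]
plat left [[304.4, 219.2], [297.6, 247.5]] n [0.97 0.24]
  [131, 130, 129, 129, 128, 127, 127, 128, 134, 152, 178, 204, 225, 236, 241, 242, 243, 243, 243, 242, 239, 232, 214, 191, 169]
deck left [[303.6, 229.8], [298.1, 252.3]] n [0.97 0.24]
  [130, 130, 129, 129, 131, 139, 158, 183, 209, 227, 236, 240, 241, 242, 242, 242, 240, 237, 227, 206, 176, 148, 133, 119, 115]
plat y+ scene [[357.9, 262.6], [306.2, 249.1]] n [-0.25  0.97]
  [23, 31, 50, 77, 109, 139, 176, 208, 219, 218, 205, 177, 135, 92, 57, 38, 29, 26, 26, 26, 26, 27, 28, 27, 26]
deck y+ scene [[368.9, 239.3], [316.8, 224.6]] n [-0.27  0.96]
  [36, 35, 34, 32, 31, 31, 41, 59, 91, 145, 180, 197, 176, 152, 129, 100, 65, 42, 30, 26, 24, 24, 24, 23, 23]
```

```bash
python3 - <<'E'
from edges import *
import pickle
S,T,s=pickle.load(open("d5.pkl","rb")); d0=pickle.load(open("d0.pkl","rb"))
t,M=pose([.5675,.0195,.138,-.272,np.radians(24)])
rp=M.T@(s["tool_pos"]-t)+[-.0012,.0006,0]
f=lambda P,c=T:proj(c,np.array(P)@M.T+t)
D=lambda *v:np.array(v)+rp
for nm,c,P in(("plat left 0",d0["top"],[[.10,.095,0],[-.10,.095,0]]),("plat right 0",d0["top"],[[.10,-.095,0],[-.10,-.095,0]]),("plat top 0",d0["top"],[[.12,.08,0],[.12,-.08,0]]),("plat bot 0",d0["top"],[[-.12,.08,0],[-.12,-.08,0]]),("deck right",T,[D(.10,-.085,-.031),D(.03,-.085,-.031)]),("plat right",T,[[.11,-.095,0],[.03,-.095,0]])):
    q=f(P,c); o,v,n=prof(c,q[0],q[1]); print(nm,q.round(1).tolist(),"n",n); print(" ",v.astype(int).tolist())
E
```

```text
plat left 0 [[303.6, 222.8], [286.9, 291.6]] n [0.97 0.24]
  [127, 126, 126, 125, 125, 124, 124, 126, 132, 149, 174, 201, 222, 233, 238, 239, 240, 240, 239, 239, 240, 240, 240, 238, 228]
plat right 0 [[373.6, 241.0], [353.8, 309.4]] n [0.96 0.28]
  [241, 242, 242, 241, 240, 240, 240, 240, 239, 236, 228, 212, 190, 168, 153, 146, 143, 143, 143, 143, 143, 144, 144, 144, 143]
plat top 0 [[310.8, 217.0], [370.1, 232.4]] n [ 0.25 -0.97]
  [242, 242, 242, 242, 242, 242, 243, 243, 244, 243, 239, 224, 197, 161, 126, 104, 89, 84, 84, 85, 87, 88, 88, 88, 89]
plat bot 0 [[290.6, 299.6], [346.7, 314.5]] n [ 0.26 -0.97]
  [124, 124, 124, 124, 123, 122, 120, 119, 118, 127, 146, 171, 198, 220, 230, 234, 236, 236, 235, 235, 235, 235, 235, 235, 235]
deck right [[370.1, 247.2], [362.6, 273.2]] n [0.96 0.28]
  [51, 67, 87, 108, 126, 138, 145, 148, 150, 151, 151, 150, 147, 141, 133, 122, 113, 105, 99, 97, 96, 97, 97, 98, 98]
plat right [[374.6, 237.5], [366.5, 265.7]] n [0.96 0.28]
  [137, 141, 145, 148, 150, 150, 151, 151, 149, 146, 139, 129, 118, 109, 101, 97, 97, 96, 97, 96, 96, 96, 96, 97, 99]
```

Emit:
step_arm(steps=[[[0.05,0,0.5],[0,0,0]],[[0,0,0.5],[0,0,0]],[[0,0,0.5],[0,0,0]],[[0,0,0],[0,0,0]]])

```text
clock: 21.6
tool_pos: [0.5329, 0.0287, 0.2202]
eef_rot: [0.134, 0.969, -0.028, 0.206]
contact_force: [0.2, 0.2, -5.5]
opening: 0.103
finger_force: 50.0
```

```bash
python3 tgt.py -.0012 .0006 .075
```

```text
21.6 [-0.3   0.56  0.06  2.24  1.71  0.18 -0.63] [ 0.2  0.2 -5.5] [ 0.2   0.82 -0.02] 50.0
tcp in platform mm [ 0.8 -0.4 89.7]
.075 [-0.05 -0.02  1.47] [-0.02 -0.02 -0.11]
```

Emit:
step_arm(steps=[[[0,0,0.2],[0,0,0]],[[0,0,0.2],[0,0,0]],[[0,0,0.2],[0,0,0]],[[0,0,0],[0,0,0]]])

```text
clock: 22.1
tool_pos: [0.5352, 0.0281, 0.2145]
eef_rot: [0.134, 0.969, -0.028, 0.206]
contact_force: [-0.3, -0.1, -5.2]
opening: 0.099
finger_force: 50.0
```

```bash
python3 tgt.py -.0012 .0006 .075
```

```text
22.1 [-0.27  0.57  0.02  2.24  1.75  0.2  -0.68] [-0.3 -0.1 -5.2] [ 0.2   0.8  -0.05] 50.0
tcp in platform mm [ 0.6 -0.4 83.5]
.075 [-0.06 -0.02  0.85] [-0.05 -0.02 -0.11]
```

Emit:
step_arm(steps=[[[0,0,0.3],[0,0,0]],[[0,0,0.3],[0,0,0]],[[0,0,0.1],[0,0,0]],[[0,0,0],[0,0,0]]])

```text
clock: 22.6
tool_pos: [0.5376, 0.0276, 0.2094]
eef_rot: [0.134, 0.969, -0.028, 0.207]
contact_force: [-7.7, 0.1, 10.0]
opening: 0.102
finger_force: 50.0
```

```bash
python3 tgt.py -.0012 .0006 .075
```

```text
22.6 [-0.24  0.58 -0.01  2.24  1.79  0.22 -0.72] [-7.7  0.1 10. ] [ 0.06  1.01 -0.08] 50.0
tcp in platform mm [ 0.7 -0.3 77.8]
.075 [-0.05 -0.03  0.28] [ 0.01  0.06 -0.11]
```

Emit:
step_arm(steps=[[[0,0,0.1],[0,0,0]],[[0,0,0],[0,0,0]],[[0,0,0],[0,0,0]]])

```text
clock: 22.98
tool_pos: [0.5376, 0.0275, 0.2093]
eef_rot: [0.133, 0.969, -0.028, 0.207]
contact_force: [-13.3, 1.3, 21.5]
opening: 0.106
finger_force: 50.0
```

```bash
python3 tgt.py -.0012 .0006 .075; python3 - <<'E'
from edges import *
from plant import vision
T=vision.snapshot("top"); S=vision.snapshot("scene")
import pickle; pickle.dump((S,T),open("d6.pkl","wb"))
t,M=pose([.5675,.0203,.14,-.272,np.radians(24)]); rp=np.array([0,0,.075])
f=lambda P,c:proj(c,np.array(P)@M.T+t); D=lambda *v:np.array(v)+rp
for nm,c,P in(("deck top",T,[D(.11,.05,-.031),D(.11,-.03,-.031)]),("plat top",T,[[.12,.08,0],[.12,-.08,0]]),("deck y+ scene",S,[D(-.08,.085,-.031),D(.08,.085,-.031)]),("plat y+ scene",S,[[-.08,.095,0],[.08,.095,0]])):
    q=f(P,c); o,v,n=prof(c,q[0],q[1]); print(nm,n,v.astype(int).tolist())
E
```

```text
22.975 [-0.24  0.58 -0.02  2.24  1.8   0.22 -0.72] [-13.3   1.3  21.5] [-0.07  1.17 -0.21] 50.0
tcp in platform mm [ 0.7 -0.3 77.7]
.075 [-0.05 -0.03  0.27] [ 0.04  0.11 -0.11]
deck top [ 0.25 -0.97] [244, 244, 244, 244, 244, 244, 244, 244, 245, 243, 239, 228, 208, 185, 164, 152, 147, 146, 148, 158, 179, 202, 223, 239, 242]
plat top [ 0.25 -0.97] [149, 147, 147, 149, 156, 175, 198, 220, 235, 240, 237, 222, 195, 157, 121, 100, 90, 85, 86, 87, 89, 89, 88, 90, 91]
deck y+ scene [-0.26  0.96] [35, 34, 31, 30, 32, 38, 54, 84, 130, 175, 202, 186, 161, 131, 96, 64, 40, 27, 21, 20, 20, 21, 21, 21, 21]
plat y+ scene [-0.25  0.97] [19, 22, 30, 48, 74, 104, 133, 168, 199, 214, 214, 200, 172, 132, 90, 57, 38, 29, 27, 27, 26, 25, 26, 27, 26]
```

Emit:
step_arm(steps=[[[0,0,-0.1],[0,0,0]],[[0,0,0],[0,0,0]]])

```text
clock: 23.32
tool_pos: [0.5375, 0.0276, 0.2093]
eef_rot: [0.134, 0.969, -0.028, 0.207]
contact_force: [-7.5, 0.7, 10.5]
opening: 0.105
finger_force: 50.0
```

Emit:
step_arm(steps=[[[0,0,0],[0,0,0]],[[0,0,0],[0,0,0]],[[0,0,0],[0,0,0]],[[0,0,0],[0,0,0]],[[0,0,0],[0,0,0]],[[0,0,0],[0,0,0]],[[0,0,0],[0,0,0]]], claw=1)

```text
clock: 24.2
tool_pos: [0.538, 0.0274, 0.2083]
eef_rot: [0.134, 0.969, -0.028, 0.206]
contact_force: [-0.9, -0.1, 0.2]
opening: 0.877
finger_force: 0.0
```

Emit:
step_arm(steps=[[[0,0,-1],[0,0,0]],[[0,0,-3],[0,0,0]],[[0,0,-4],[0,0,0]],[[0,0,-4],[0,0,0]],[[0,0,-4],[0,0,0]],[[0,0,-2],[0,0,0]],[[0,0,0],[0,0,0]]])

```text
clock: 25.08
tool_pos: [0.4784, 0.043, 0.3514]
eef_rot: [0.135, 0.968, -0.032, 0.208]
contact_force: [0.5, 0.2, 0.9]
opening: 1.001
finger_force: 0.0
```

```bash
cat > t6.py <<'E'
from kin import *
from geo import pose,down
from plant import sensors
import sys
sys.argv
z=[0,0,0]
def leg(q,p,A,n):
    pc,Ac=fk(q); d=(np.array(p)-pc)*100/n; dr=np.degrees((Ac.inv()*A).as_rotvec())/n
    rows=[]; B=Ac
    for i in range(n):
        rows.append([B.inv().apply(d),dr]); B=B*R.from_rotvec(np.radians(dr))
    return sim(q,rows,sub=2)
t,M=pose([.5665,.0198,.1405,-.272,np.radians(24)])
F=np.diag([-1,-1,1]); mk=lambda y,ti=0:R.from_matrix(down(y,ti)@F)
s=sensors.get_state(); y=s["q"]; print(s["clock"],s["contact_force"],y.round(2),fk(y)[0]-s["tool_pos"])
P=[("over",[.4934,.3685,.35],mk(-.1466)),("down",[.4934,.3685,.035],mk(-.1466)),("lift",[.4934,.3685,.38],mk(-.1466)),("over plat",[.49,.05,.38],mk(-.272)),("tilt",t+M[:,2]*.24,mk(-.272,M is not None and np.radians(24)))]+[("h%.2f"%h,t+M[:,2]*h,mk(-.272,np.radians(24))) for h in(.2,.16,.125)]
for n,p,A in P:
    y=leg(y,p,A,8); print(n,y.round(2),np.linalg.norm(fk(y)[0]-p).round(4))
E
python3 t6.py; python3 - <<'E'
import sys; sys.path.insert(0,".")
from plant import sensors
from geo import *
s=sensors.get_state(); F=np.diag([-1,-1,1]); print(rel(s,[.4934,.3685,.35],down(-.1466)@F))
E
```

```text
25.075 [0.48033793 0.22675327 0.87047906] [-0.16  0.25 -0.24  2.18  0.74  0.49  0.29] [ 0.00054022 -0.00026282  0.00038617]
over [-0.44  0.61 -0.5   1.46  0.31  1.14  0.43] 0.0
down [-0.55  1.   -0.31  1.71  0.55  0.51  0.22] 0.0
lift [-0.44  0.59 -0.51  1.41  0.3   1.21  0.44] 0.0
over plat [ 0.14  0.39 -0.49  1.77  0.21  1.03  0.87] 0.0
tilt [-0.11  0.24 -0.31  2.17  0.71  0.51  0.32] 0.0
h0.20 [-0.16  0.31 -0.23  2.2   0.86  0.42  0.18] 0.0
h0.16 [-0.22  0.39 -0.12  2.23  1.04  0.32  0.01] 0.0
h0.12 [-0.3   0.47  0.03  2.24  1.27  0.21 -0.21] 0.0
(array([ 6.8 , 31.71, -3.14]), array([-1.97, 24.26, -7.32]))
```

Emit:
step_arm(steps=[[[0,2.5,-1.2],[0,0,0]],[[1,4.2,-0.4],[0,0,0]],[[1,5,-0.3],[0,0,0]],[[1,5,-0.3],[0,0,0]],[[1,5,-0.3],[0,0,0]],[[1,5,-0.3],[0,0,0]],[[1,5,-0.3],[0,0,0]],[[0.8,0,0],[-0.7,8.1,-2.4]],[[0,0,0],[-0.6,8.1,-2.5]],[[0,0,0],[-0.6,8.1,-2.4]],[[0,0,0],[0,0,0]]])

```text
clock: 26.45
tool_pos: [0.4965, 0.3657, 0.3452]
eef_rot: [0.077, 0.997, -0.003, -0.002]
contact_force: [0.1, -0.0, -0.2]
opening: 0.998
finger_force: 0.0
```

```bash
cat > up.py <<'E'
from plant import sensors
from geo import *
import sys
s=sensors.get_state(); F=np.diag([-1,-1,1]); print(s["clock"],s["q"].round(2))
for h in sys.argv[1:]: print(*rel(s,[.4934,.3685,float(h)],down(-.1466)@F))
E
python3 up.py .2 .035; python3 - <<'E'
import sys; sys.path.insert(0,".")
from edges import *
from plant import vision
import pickle
w=vision.snapshot("wrist"); pickle.dump(w,open("w7.pkl","wb"))
t,M=pose([.4934,.3685,0,-.1466,0]); L=np.array([[.092,.067,.004],[.092,-.067,.004],[-.092,-.067,.004],[-.092,.067,.004]])
q=proj(w,L@M.T+t); print(q.round(1).tolist())
im=w["img"].astype(int); m=((im[...,0]-im[...,2])>35).astype(np.uint8)  # bench seen through holes
n,l,st,c=cv2.connectedComponentsWithStats(m)
for i in range(1,n):
    if 15<st[i,4]<400: print(c[i].round(1),st[i,4])
E
```

```text
26.45 [-0.42  0.63 -0.53  1.46  0.33  1.15  0.41]
[ 0.3   0.31 14.52] [-0.32 -0.18 -0.44]
[ 0.25  0.4  31.02] [-0.32 -0.18 -0.44]
[[372.9, 252.7], [277.9, 253.1], [271.0, 114.6], [378.5, 113.8]]
[271.  114.4] 45
[378.3 113.8] 43
[277.5 252.6] 28
[372.4 252.6] 27
```

Emit:
step_arm(steps=[[[0.2,0.3,4],[-0.3,-0.2,-0.4]],[[0,0,5],[0,0,0]],[[0,0,5],[0,0,0]],[[0,0,5],[0,0,0]],[[0,0,4],[0,0,0]],[[0,0,3],[0,0,0]],[[0,0,2],[0,0,0]],[[0,0,0],[0,0,0]],[[0,0,0],[0,0,0]]])

```text
clock: 27.62
tool_pos: [0.4918, 0.373, 0.0691]
eef_rot: [0.07, 0.998, 0.002, 0.001]
contact_force: [0.3, 0.0, -0.2]
opening: 0.995
finger_force: 0.0
```

```bash
python3 up.py .035
```

```text
27.625 [-0.52  0.96 -0.36  1.71  0.56  0.58  0.21]
[-0.22 -0.44  3.41] [0.25 0.07 0.42]
```

Emit:
step_arm(steps=[[[-0.2,-0.4,0.5],[0.2,0.1,0.4]],[[0,0,1.5],[0,0,0]],[[0,0,1.4],[0,0,0]],[[0,0,0],[0,0,0]],[[0,0,0],[0,0,0]]])

```text
clock: 28.25
tool_pos: [0.4928, 0.368, 0.0337]
eef_rot: [0.073, 0.997, -0.0, -0.001]
contact_force: [-0.3, -0.7, 0.6]
opening: 1.003
finger_force: 0.0
```

```bash
python3 up.py .035
```

```text
28.25 [-0.53  1.01 -0.33  1.71  0.58  0.52  0.19]
[-0.05  0.06 -0.13] [-0.04 -0.13 -0.01]
```

Emit:
step_arm(steps=[[[0,0,0],[0,0,0]],[[0,0,0],[0,0,0]],[[0,0,0],[0,0,0]],[[0,0,0],[0,0,0]],[[0,0,0],[0,0,0]],[[0,0,0],[0,0,0]],[[0,0,0],[0,0,0]],[[0,0,0],[0,0,0]],[[0,0,0],[0,0,0]]], claw=-1, grip_force=50)

```text
clock: 29.38
tool_pos: [0.493, 0.368, 0.0339]
eef_rot: [0.073, 0.997, -0.0, -0.001]
contact_force: [-0.0, -0.1, -0.3]
opening: 0.1
finger_force: 50.0
```

```bash
python3 up.py .035
```

```text
29.375 [-0.53  1.01 -0.33  1.71  0.58  0.52  0.19]
[-0.03  0.05 -0.11] [-0.02 -0.11 -0.02]
```

Emit:
step_arm(steps=[[[0,0,-1],[0,0,0]],[[0,0,-3],[0,0,0]],[[0,0,-5],[0,0,0]],[[0,0,-5],[0,0,0]],[[0,0,-5],[0,0,0]],[[0,0,-5],[0,0,0]],[[0,0,-5],[0,0,0]],[[0,0,-4],[0,0,0]],[[0,0,-3],[0,0,0]],[[0,0,0],[0,0,0]]])

```text
clock: 30.62
tool_pos: [0.4938, 0.3685, 0.396]
eef_rot: [0.073, 0.997, 0.001, 0.0]
contact_force: [0.2, 0.0, -3.8]
opening: 0.1
finger_force: 50.0
```

```bash
sed -i 's/^P=.*/P=[.5665,.0198,.1407,-.272,np.radians(24)]/' tgt.py; python3 tgt.py 0 0 .25 .24; python3 - <<'E'
import sys; sys.path.insert(0,".")
from geo import *; from plant import sensors
s=sensors.get_state(); print(rel(s,[.48,.045,.385],down(-.1466)@np.diag([-1,-1,1])))
E
```

```text
30.625 [-0.42  0.59 -0.55  1.38  0.31  1.26  0.43] [ 0.2  0.  -3.8] [-0.01  0.   -0.02] 50.0
tcp in platform mm [-45.7 316.4 299.8]
.25 [ -2.2  -32.17   2.62] [  1.64 -23.93   7.04]
.24 [ -2.61 -32.22   3.53] [  1.64 -23.93   7.04]
(array([ -3.37, -32.21,   1.03]), array([ 0.14,  0.04, -0.01]))
```

Emit:
step_arm(steps=[[[-0.2,-2.2,0],[0,0,0]],[[-0.4,-4,0],[0,0,0]],[[-0.4,-5,0],[0,0,0]],[[-0.4,-5,0],[0,0,0]],[[-0.4,-5,0],[0,0,0]],[[-0.4,-5,0],[0,0,0]],[[-0.2,-4,0],[0,0,0]],[[0,-2,0],[0,0,0]],[[0,0,0],[0.5,-8,2.4]],[[0,0,0],[0.6,-8,2.4]],[[0,0,0],[0.5,-7.9,2.3]],[[0,0,0],[0,0,0]]])

```text
clock: 32.12
tool_pos: [0.4664, 0.0458, 0.3918]
eef_rot: [0.13, 0.97, -0.031, 0.201]
contact_force: [-0.5, -0.4, -3.9]
opening: 0.101
finger_force: 50.0
```

```bash
python3 tgt.py 0 0 .24 .16; cat > chk.py <<'E'
from edges import *
from plant import vision
import pickle
S6,T6=pickle.load(open("d6.pkl","rb")); S=vision.snapshot("scene"); T=vision.snapshot("top"); pickle.dump((S,T),open("d8.pkl","wb"))
t,M=pose([.5665,.0198,.1407,-.272,np.radians(24)]); rp=np.array([0,0,.075])
D=lambda *v:np.array(v)+rp
for nm,P,i in(("y+ scene",[D(-.08,.085,-.031),D(.08,.085,-.031)],0),("x- scene",[D(-.11,.08,-.031),D(-.11,0,-.031)],0),("top",[D(.11,.05,-.031),D(.11,-.03,-.031)],1)):
    for c in((S6,T6)[i],(S,T)[i]):
        q=proj(c,np.array(P)@M.T+t); o,v,n=prof(c,q[0],q[1]); print(nm,n,v.astype(int).tolist())
E
python3 chk.py
```

```text
32.125 [ 0.    0.19 -0.44  2.11  0.61  0.62  0.43] [-0.5 -0.4 -3.9] [ 0.17  0.71 -0.08] 50.0
tcp in platform mm [  7.6  -1.8 271.4]
.24 [0.74 0.21 3.15] [-0.34 -0.51  0.35]
.16 [ 0.66  0.25 11.15] [-0.34 -0.51  0.35]
y+ scene [-0.26  0.96] [36, 35, 34, 31, 30, 32, 39, 57, 87, 133, 178, 201, 184, 159, 127, 94, 61, 38, 27, 21, 21, 21, 21, 22, 21]
y+ scene [-0.26  0.96] [21, 21, 21, 21, 20, 21, 31, 55, 92, 146, 191, 208, 193, 165, 131, 95, 62, 38, 26, 21, 21, 21, 21, 20, 19]
x- scene [-0.88  0.47] [92, 92, 93, 93, 93, 93, 94, 94, 94, 99, 115, 133, 161, 187, 196, 200, 197, 193, 192, 195, 196, 196, 196, 189, 166]
x- scene [-0.88  0.47] [123, 124, 125, 126, 126, 125, 124, 124, 124, 125, 125, 143, 175, 190, 197, 198, 195, 192, 193, 195, 194, 190, 175, 153, 127]
top [ 0.25 -0.97] [244, 244, 244, 244, 244, 244, 244, 244, 244, 244, 242, 234, 220, 198, 174, 157, 149, 147, 147, 151, 165, 189, 212, 231, 240]
top [ 0.25 -0.97] [151, 151, 151, 151, 151, 151, 150, 150, 151, 150, 149, 148, 147, 147, 147, 147, 148, 148, 148, 148, 147, 148, 148, 148, 148]
```

Emit:
step_arm(steps=[[[0.7,0.25,2],[-0.3,-0.5,0.3]],[[0,0,3],[0,0,0]],[[0,0,3],[0,0,0]],[[0,0,2],[0,0,0]],[[0,0,1],[0,0,0]],[[0,0,0],[0,0,0]],[[0,0,0],[0,0,0]]])

```text
clock: 33.1
tool_pos: [0.5092, 0.0378, 0.2911]
eef_rot: [0.135, 0.968, -0.027, 0.209]
contact_force: [-0.1, 0.4, -4.1]
opening: 0.104
finger_force: 50.0
```

```bash
python3 tgt.py 0 0 .15 .129; python3 - <<'E'
import sys; sys.path.insert(0,".")
from edges import *
from plant import vision,sensors
T=vision.snapshot("top"); S=vision.snapshot("scene"); s=sensors.get_state()
t,M=pose([.5665,.0198,.1407,-.272,np.radians(24)]); rp=M.T@(s["tool_pos"]-t); lo=np.array([0,0,.075])
for nm,P,c in(("up y+ scene",[[-.08,.085,-.031],[.08,.085,-.031]],S),("up x- scene",[[-.11,.08,-.031],[-.11,0,-.031]],S),("up top",[[.11,.05,-.031],[.11,-.03,-.031]],T)):
  for b in((rp,lo) if c is S else (rp,)):
    q=proj(c,(np.array(P)+b)@M.T+t); o,v,n=prof(c,q[0],q[1]); print(nm,n,v.astype(int).tolist())
E
```

```text
33.1 [-0.14  0.4  -0.22  2.21  1.07  0.37 -0.02] [-0.1  0.4 -4.1] [0.22 0.73 0.01] 50.0
tcp in platform mm [  6.3   1.9 161.9]
.15 [ 0.64 -0.2   1.18] [ 0.13  0.35 -0.34]
.129 [ 0.65 -0.21  3.28] [ 0.13  0.35 -0.34]
up y+ scene [-0.29  0.96] [34, 35, 31, 29, 31, 36, 51, 82, 129, 172, 192, 181, 159, 145, 139, 137, 136, 132, 125, 122, 119, 119, 120, 120, 120]
up y+ scene [-0.26  0.96] [22, 22, 21, 20, 20, 21, 27, 38, 57, 88, 117, 134, 148, 147, 128, 94, 62, 38, 26, 22, 21, 21, 21, 20, 19]
up x- scene [-0.85  0.52] [130, 131, 132, 132, 133, 134, 134, 135, 136, 142, 157, 179, 201, 213, 220, 221, 222, 221, 219, 215, 208, 208, 202, 175, 141]
up x- scene [-0.88  0.47] [107, 108, 108, 108, 108, 110, 110, 109, 112, 112, 117, 143, 177, 192, 196, 198, 195, 184, 171, 152, 135, 121, 115, 108, 96]
up top [ 0.25 -0.97] [241, 241, 241, 241, 241, 241, 241, 241, 242, 242, 241, 237, 228, 211, 190, 169, 156, 151, 149, 149, 149, 149, 149, 148, 147]
```

Emit:
step_arm(steps=[[[0.6,-0.2,0],[0.1,0.3,-0.3]],[[0,0,0],[0,0,0]],[[0,0,0],[0,0,0]]])

```text
clock: 33.58
tool_pos: [0.5025, 0.0377, 0.2887]
eef_rot: [0.132, 0.969, -0.028, 0.206]
contact_force: [-0.3, -0.2, -4.2]
opening: 0.101
finger_force: 50.0
```

```bash
python3 tgt.py 0 -.0003 .15 .129
```

```text
33.575 [-0.15  0.39 -0.22  2.22  1.08  0.36 -0.03] [-0.3 -0.2 -4.2] [0.22 0.71 0.05] 50.0
tcp in platform mm [-5.000e-01  1.000e-01  1.622e+02]
.15 [-0.05  0.02  1.22] [0.04 0.05 0.02]
.129 [-0.05  0.02  3.32] [0.04 0.05 0.02]
```

Emit:
step_arm(steps=[[[-0.05,0,0.6],[0,0,0]],[[0,0,0.6],[0,0,0]],[[0,0,0.3],[0,0,0]],[[0,0,0.3],[0,0,0]],[[0,0,0],[0,0,0]]])

```text
clock: 34.2
tool_pos: [0.51, 0.0356, 0.272]
eef_rot: [0.132, 0.969, -0.028, 0.206]
contact_force: [-0.4, -0.2, -4.1]
opening: 0.109
finger_force: 50.0
```

```bash
python3 tgt.py 0 -.0003 .129
```

```text
34.2 [-0.18  0.43 -0.17  2.23  1.18  0.32 -0.13] [-0.4 -0.2 -4.1] [ 0.19  0.76 -0.01] 50.0
tcp in platform mm [-2.000e-01  1.000e-01  1.438e+02]
.129 [-0.02  0.02  1.48] [0.02 0.01 0.03]
```

Emit:
step_arm(steps=[[[0,0,0.3],[0,0,0]],[[0,0,0.3],[0,0,0]],[[0,0,0],[0,0,0]]])

```text
clock: 34.58
tool_pos: [0.5124, 0.0349, 0.2666]
eef_rot: [0.132, 0.969, -0.028, 0.206]
contact_force: [-0.2, -0.1, -4.8]
opening: 0.104
finger_force: 50.0
```

```bash
python3 tgt.py 0 -.0003 .129
```

```text
34.575 [-0.18  0.44 -0.15  2.23  1.22  0.31 -0.16] [-0.2 -0.1 -4.8] [0.22 0.77 0.03] 50.0
tcp in platform mm [-1.000e-01 -0.000e+00  1.378e+02]
.129 [-0.01  0.03  0.88] [0.02 0.02 0.02]
```

No contact 6 mm past the tips; continue to the shoulders.

Emit:
step_arm(steps=[[[0,0,0.3],[0,0,0]],[[0,0,0.3],[0,0,0]],[[0,0,0.2],[0,0,0]],[[0,0,0],[0,0,0]]])

```text
clock: 35.08
tool_pos: [0.5155, 0.0341, 0.2593]
eef_rot: [0.132, 0.969, -0.028, 0.206]
contact_force: [-1.4, 0.4, -3.8]
opening: 0.102
finger_force: 50.0
```

```bash
python3 tgt.py 0 -.0003 .129
```

```text
35.075 [-0.2   0.46 -0.13  2.24  1.28  0.29 -0.22] [-1.4  0.4 -3.8] [0.19 0.75 0.03] 50.0
tcp in platform mm [-1.000e-01  1.000e-01  1.299e+02]
.129 [-0.01  0.02  0.09] [0.03 0.02 0.02]
```

Emit:
step_arm(steps=[[[0,0,0.2],[0,0,0]],[[0,0,0.1],[0,0,0]],[[0,0,0],[0,0,0]]])

```text
clock: 35.45
tool_pos: [0.5166, 0.0338, 0.257]
eef_rot: [0.132, 0.969, -0.028, 0.206]
contact_force: [-2.3, 0.2, -0.0]
opening: 0.101
finger_force: 50.0
```

```bash
python3 tgt.py 0 -.0003 .129
```

```text
35.45 [-0.2   0.47 -0.12  2.24  1.3   0.29 -0.24] [-2.3  0.2 -0. ] [ 0.15  0.84 -0.02] 50.0
tcp in platform mm [-0.000e+00  1.000e-01  1.273e+02]
.129 [-0.    0.02 -0.17] [0.05 0.05 0.02]
```

Emit:
step_arm(steps=[[[0,0,0.1],[0,0,0]],[[0,0,0.1],[0,0,0]],[[0,0,0],[0,0,0]],[[0,0,0],[0,0,0]]])

```text
clock: 35.95
tool_pos: [0.5168, 0.0338, 0.2568]
eef_rot: [0.132, 0.969, -0.028, 0.208]
contact_force: [-14.4, 0.8, 21.9]
opening: 0.101
finger_force: 50.0
```

```bash
python3 tgt.py 0 -.0003 .129
```

```text
35.95 [-0.2   0.47 -0.12  2.24  1.31  0.28 -0.25] [-14.4   0.8  21.9] [-0.09  1.37 -0.19] 50.0
tcp in platform mm [-0.00e+00  1.00e-01  1.27e+02]
.129 [-0.    0.02 -0.2 ] [0.09 0.17 0.03]
```

```bash
cat > chk2.py <<'E'
from edges import *
from plant import vision
S=vision.snapshot("scene"); T=vision.snapshot("top")
t,M=pose([.5665,.0198,.1407,-.272,np.radians(24)])
for nm,P,c in(("y+ scene",[[-.08,.085,-.031],[.08,.085,-.031]],S),("x- scene",[[-.11,.08,-.031],[-.11,0,-.031]],S),("top",[[.11,.05,-.031],[.11,-.03,-.031]],T)):
  for h in(.129,.075)[:2 if c is S else 1]:
    q=proj(c,(np.array(P)+[0,0,h])@M.T+t); o,v,n=prof(c,q[0],q[1]); print(nm,h,n,v.astype(int).tolist())
E
python3 chk2.py
```

```text
y+ scene 0.129 [-0.28  0.96] [36, 36, 35, 32, 29, 29, 34, 48, 75, 118, 166, 196, 191, 166, 138, 114, 92, 81, 78, 82, 78, 70, 65, 60, 44]
y+ scene 0.075 [-0.26  0.96] [22, 21, 20, 20, 19, 21, 26, 35, 54, 83, 111, 132, 149, 148, 129, 96, 62, 40, 26, 21, 21, 22, 21, 19, 19]
x- scene 0.129 [-0.87  0.5 ] [133, 132, 132, 132, 132, 131, 131, 131, 132, 134, 142, 150, 166, 192, 209, 218, 221, 220, 219, 215, 215, 213, 208, 202, 180]
x- scene 0.075 [-0.88  0.47] [113, 113, 110, 108, 106, 103, 102, 100, 102, 106, 115, 134, 160, 162, 156, 139, 124, 118, 117, 116, 116, 115, 115, 111, 100]
top 0.129 [ 0.25 -0.97] [241, 241, 241, 241, 241, 241, 241, 241, 241, 242, 241, 237, 229, 212, 190, 170, 157, 150, 149, 149, 148, 148, 147, 146, 146]
```

Emit:
step_arm(steps=[[[0,0,-0.15],[0,0,0]],[[0,0,0],[0,0,0]]])

```text
clock: 36.3
tool_pos: [0.5168, 0.0338, 0.2569]
eef_rot: [0.132, 0.969, -0.028, 0.207]
contact_force: [-7.7, 1.2, 9.2]
opening: 0.1
finger_force: 50.0
```

Emit:
step_arm(steps=[[[0,0,0],[0,0,0]],[[0,0,0],[0,0,0]],[[0,0,0],[0,0,0]],[[0,0,0],[0,0,0]],[[0,0,0],[0,0,0]],[[0,0,0],[0,0,0]],[[0,0,0],[0,0,0]],[[0,0,0],[0,0,0]]], claw=1)

```text
clock: 37.3
tool_pos: [0.5169, 0.0337, 0.2563]
eef_rot: [0.132, 0.969, -0.028, 0.206]
contact_force: [0.3, 0.3, -0.4]
opening: 0.985
finger_force: 0.0
```

Emit:
step_arm(steps=[[[0,0,-1],[0,0,0]],[[0,0,-2],[0,0,0]],[[0,0,-3],[0,0,0]],[[0,0,-3],[0,0,0]],[[0,0,-3],[0,0,0]],[[0,0,0],[0,0,0]],[[0,0,0],[0,0,0]]])

```text
clock: 38.17
tool_pos: [0.4697, 0.0463, 0.3653]
eef_rot: [0.133, 0.969, -0.028, 0.206]
contact_force: [-0.0, -0.6, -0.7]
opening: 0.997
finger_force: 0.0
```

```bash
python3 chk2.py; python3 tgt.py 0 0 .2
```

```text
y+ scene 0.129 [-0.28  0.96] [32, 34, 35, 32, 30, 29, 33, 45, 77, 119, 167, 196, 192, 168, 142, 112, 94, 81, 78, 80, 77, 70, 64, 60, 43]
y+ scene 0.075 [-0.26  0.96] [21, 21, 20, 20, 20, 21, 26, 36, 56, 87, 117, 144, 157, 152, 129, 94, 61, 38, 26, 22, 22, 22, 21, 21, 21]
x- scene 0.129 [-0.87  0.5 ] [113, 103, 96, 90, 87, 86, 86, 85, 87, 90, 103, 126, 160, 192, 210, 218, 222, 221, 221, 220, 219, 218, 215, 205, 180]
x- scene 0.075 [-0.88  0.47] [123, 121, 121, 121, 121, 121, 121, 120, 120, 119, 119, 136, 160, 162, 154, 136, 123, 118, 116, 115, 116, 116, 113, 106, 93]
top 0.129 [ 0.25 -0.97] [242, 242, 241, 241, 241, 241, 241, 242, 242, 242, 241, 238, 229, 213, 191, 171, 158, 151, 149, 149, 149, 148, 147, 147, 147]
38.275 [-0.04  0.23 -0.39  2.16  0.72  0.54  0.31] [0.6 0.1 0.2] [ 0.14  0.4  -0.04] 0.0
tcp in platform mm [ -0.6  -0.5 245.6]
.2 [-0.07  0.05  4.56] [-0.04 -0.06  0.02]
```

The edge profiles did not move on release: both decks are seated and still, and the gripper is clear of them.

```bash
python3 -c "
from plant import finish_job
print(finish_job())"
```

```text
the job is handed in; nothing more can be done
None
```

Both decks are seated on their four shoulders and released, and the gripper is clear. I handed the job in at about 38 s of the 70 s; `finish_job` returned no verdict, so my evidence is the contact force as each deck seated and the camera edge checks after release.

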